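Clear and set the spring pull gauge

TASK

Clear the run in front of the spring pull gauge: lay the two black pen torches flat in the white tray and the blue case flat in the grey tray, setting them down rather than dropping or throwing them. Then draw the gauge's sprung black crossbar out until the red rider that it pushes along stands level with the green marker, hold it there for a full second, and ease it back fully home without letting it snap, so that the rider stays behind at the marker. Never touch the rider yourself, and leave the bottles, eyepiece, jar and beaker where they stand.

Things in the scene. Friction and masses are not known exactly. Their poses are not given: they have to be found in the camera images.
- gauge: grey spring pull gauge, fixed. Origin on the table under the middle of the housing's front face; x is the pull direction, z up. Housing: x -140 to 0, y -55 to 55, 55 high, plus a knob 12 high on top. Along its +y side a fixed aluminium rail with an open channel on top: x -65 to 241, y 67 to 103, walls 22 high, end stop 30 high.
- slide (a joint): travel of the sprung slide in m: 0 fully home, up to 0.13 as pulled out along the gauge's x. The spring always pulls it home: about 3 N at home, rising 7 N per 100 mm (about 10 N at 100 mm)
- crossbar (a point): centre of the slide's black crossbar, 57 mm ahead of the housing when home, 30 mm above the table; axes as the gauge's. Bar 14 thick (x), 124 wide (y), 14 to 46 mm above the table. Two 10 mm rods at y -44 and +44, 30 mm up, join it to the housing: an open window 50 (x, home) by 78 (y) down to the bare table lies between, where fingers can enter from above to hook the bar.
- tab (a point): centre of the front face of the yellow tab at the +y end of the crossbar (moves with it); it runs in the rail's channel and pushes the rider. 85 mm along y from the crossbar's centre, 7 mm ahead of it along x; tab 14 thick (x), 14 to 36 mm above the table
- rider_mid (a point): centre of the loose red rider, a block 36 long (x) by 24 by 24 high with a white line across its middle, in the rail's channel, underside 12 mm above the table. x is the gauge's x. It starts 6 to 24 mm ahead of the tab, whose front meets the rider's rear face, 18 mm behind its centre. Friction leaves it where it is pushed to.
- mark (a point): middle of the green marker (12 along x, 22 wide, 40 high, white line on top), fixed beside the rail on its +y side; the point is on its face next to the rail, 24 mm up. x is the gauge's x. The rider is level with it when both have the same position along the gauge's x: about 60 to 110 mm of slide travel.
- torch_a_mid (a point): centre of a black pen torch with a steel head, 118 long along its x (head at +x), 22 wide, 22 high, lying flat; its mass is about 70 g
- torch_b_mid (a point): centre of the other black pen torch, the same: 118 long along its x, 22 wide, 22 high
- case_mid (a point): centre of the blue hard case, 95 long along its x, 45 wide (y), 26 high, lying flat; about 110 g
- tray_white_floor (a point): centre of the inner floor of the fixed white tray, 4 mm above the table. Tray outside 170 (x) by 130 (y), walls 4 thick, 30 high above the table; inside 162 by 122
- tray_grey_floor (a point): centre of the inner floor of the fixed grey tray, the same size and axes as the white tray
- drops_a: white drop bottle, diameter 34, 75 high, standing; origin at centre of its underside
- drops_b: amber drop bottle, diameter 40, 85 high, standing; origin at centre of its underside
- eyepiece: black eyepiece, diameter 50 tapering to 32, 60 high, standing; origin at centre of its underside
- swab_jar: glass jar with steel cap, diameter 64, 90 high; origin at centre of its underside
- beaker: white ceramic beaker, diameter 68, 80 high; origin at centre of its underside
- rider: the same red rider; origin at the centre of its underside
- torch_a: the first torch; origin at the centre of its underside, same axes
- torch_b: the second torch; origin at the centre of its underside, same axes
- case: the blue case; origin at the centre of its underside, same axes

How it is judged:
By the outcome, as a careful person would: the job done as asked, in the order asked, and still so for the second after the job is handed in, with the robot touching nothing.
It also fails if it takes over 72 s, if anything falls off the work surface, if the arm or the gripper's body presses on something with over 40 N, if the wrist force passes 120 N, or if a joint passes its speed limit or range.

ROBOT

A 6-joint arm with a two-finger parallel gripper is mounted at the origin on the work surface. World frame = base frame: x ahead of the robot, y to its left, z up, the work surface at z = 0. Lengths are in m, angles in rad, forces in N, time in s.
With the tool pointing down it reaches from about 0.425 to 0.95 m from the base axis. Payload 14.7 kg.
Tool frame: the origin (TCP) lies midway between the tips of the shut fingers; the grasp point (between the pads) lies r.pinch_z behind it (r.pinch_z is the distance from the TCP to the grasp point, in m); z points along the fingers, x is the direction in which the jaws open and shut, and the axes are right-handed (so a half turn about z gives the same grasp; the last joint's range is limited). The gripper opens to 85 mm and grips with 20 to 120 N. Pads are 22 mm wide; open, the fingers measure 114 mm over their backs; the gripper's body (76 mm by 85 mm) begins 54 mm behind the grasp point. The pads swing forward as they close: fully open they stand 13 mm farther back than shut.
Start: joints at [-1.265, 0.48, 1.596, -0, 1.065, -0.047], TCP at [0.225, -0.61, 0.206] pointing down, gripper open.
Joint ranges: [-2.75, 2.75], [-0.82, 2.05], [0.23, 2.67], [-1.56, 4.7], [0.09, 2.69], [-2.92, 2.92]. Speed limits (rad/s): [1.89, 1.89, 2.39, 3.01, 3.01, 3.01].

INTERFACE

Orientations are given as a unit quaternion [w, x, y, z].
In Python, from bench import r, viewer, sign_off gives the robot as it stands.
- The arm moves only by the shell command python3 -m crank 'ROWS' [FORCE]. ROWS is JSON, a list of rows, each an object of numbers: "tx", "ty", "tz": the shift along the tool's x, y, z in cm; "rx", "ry", "rz": the turn, a rotation vector about the tool's x, y, z in degrees; "jaw": the finger opening in cm, from 0 to 8.54. In form: [{"tx": .., "ty": .., "tz": .., "rx": .., "ry": .., "rz": .., "jaw": ..}, ...]. A call has 1 to 5 rows; each row is the pose to reach, as a shift and turn from the pose commanded when the call began, along the tool's axes at that moment; what a row does not reach only later rows make up. A row lasts 1/8 s, in which the tool goes at most 62.5 mm and 10.7 degrees, less where a joint would pass 70% of its speed; a pose out of reach is approached as far as the arm can. A call with a gripper value outside its range is refused whole. The fingers move at their own pace and stop on an object; FORCE is the grip in N (left out, the last holds). Time passes only in rows, so rows that repeat a pose let the fingers close. It gives the time, the measured TCP pose, the force and the opening at its end, in the units of the state.
- r.state(): the state, without advancing time (a new reading comes with each control period).
- viewer.get_image(name): name is "scene" or "top" or "wrist"; returns the picture (384x512x3 uint8, blue, green, red); there is no depth.
- viewer.calibration(name): a dict with "K" (3x3 intrinsics, pixels), "cam_to_world" (4x4, takes a point from camera to world coordinates). Camera axes: x right, y down, z forward; pixel columns grow to the right and rows downward; lengths in m; the calibration is good to about 2 mm. A picture is of the moment at which its call begins: read the wrist's pose just before it. calibration takes no time and is no camera call; for the wrist camera it gives the pose at the moment of the call.
- sign_off(): hands the job in, once; it reports no verdict.
The state is a dict: "time": time; "q": joint angles; "qvel": joint speeds; "joint_efforts": joint torques, N m; "eef_pos": TCP position; "ee_rot": TCP orientation; "force": force on the tool from outside, world axes, zero at the start; "torque": the same for the moment, N m; "grip_width": opening from 0.0 (shut) to 1.0 (fully open).
Only numpy, scipy, OpenCV 4.12 (cv2) and the standard library are available. Lean on these libraries where they do the work, as an engineer would, in place of code of your own. Each camera call takes 0.05 s, during which the arm holds its last target.

## Working session

There is one attempt and no reset: what is moved stays moved. The work goes in short steps, Python scripts to look and compute and a shell command to move; the robot and the scene stay as the last step left them, time stands still between calls to the robot, and variables do not carry over. Pictures are saved under pics/ and viewed, and the job is handed in when it is done.

```bash
ls; mkdir -p pics
python3 - <<'E'
from bench import r, viewer
import cv2,numpy as np
print(r.state(), r.pinch_z)
for n in ["scene","top","wrist"]:
    im=viewer.get_image(n); cv2.imwrite(f"pics/{n}0.png",im)
    c=viewer.calibration(n); print(n,np.round(c["K"],1).tolist(),np.round(c["cam_to_world"],4).tolist())
E
```

```text
pics
{'time': 0.0, 'q': array([-1.26460640e+00,  4.80832746e-01,  1.59687351e+00,  6.35159832e-06,
        1.06511820e+00, -4.66028643e-02]), 'qvel': array([-1.11351789e-03, -4.01623316e-05, -4.35979177e-04, -1.04449261e-03,
       -7.67909988e-04,  1.53497671e-03]), 'joint_efforts': array([ 1.00861973e-03, -9.50625515e+01, -4.30186665e+01,  6.21579716e-05,
        1.21220629e-02,  7.59146388e-06]), 'eef_pos': array([ 0.22447158, -0.60952859,  0.20497197]), 'ee_rot': array([-3.77676516e-04,  8.20218426e-01, -5.72050132e-01, -4.86516132e-04]), 'force': array([ 0.38876663, -0.05353577, -0.07550353]), 'torque': array([ 0.00964736, -0.03000468,  0.02909321]), 'grip_width': 1.0038387409525522} 0.0187
scene [[350.6, 0.0, 257.7], [0.0, 350.6, 197.7], [0.0, 0.0, 1.0]] [[-0.5163, 0.605, -0.6061, 1.0933], [0.8563, 0.3761, -0.354, 0.2674], [0.0138, -0.7018, -0.7122, 0.7042], [0.0, 0.0, 0.0, 1.0]]
top [[484.1, 0.0, 256.4], [0.0, 484.1, 184.6], [0.0, 0.0, 1.0]] [[-0.0072, -0.9928, 0.12, 0.389], [-0.9999, 0.0057, -0.0129, -0.044], [0.0121, -0.12, -0.9927, 1.4407], [0.0, 0.0, 0.0, 1.0]]
wrist [[277.8, 0.0, 257.0], [0.0, 277.8, 196.3], [0.0, 0.0, 1.0]] [[0.3451, -0.9044, -0.2509, 0.2882], [-0.9386, -0.3328, -0.0911, -0.5854], [-0.0011, 0.267, -0.9637, 0.3739], [0.0, 0.0, 0.0, 1.0]]
```

View pics/scene0.png

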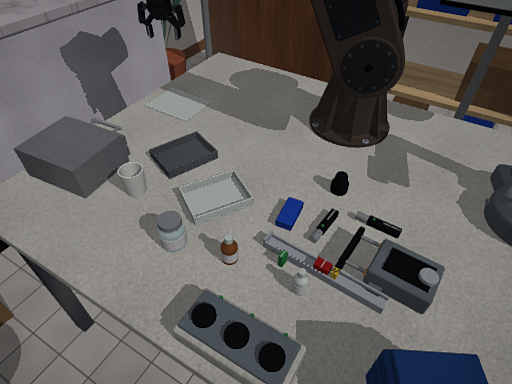

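View pics/top0.png

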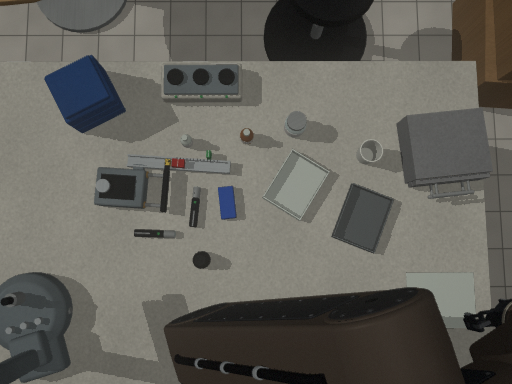

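View pics/wrist0.png

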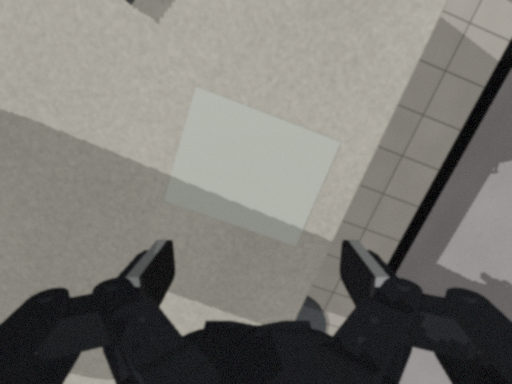

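The top view shows the gauge at (120,188), the crossbar at (165,188) and the rail from (128,160) to (230,167). Torches are at (195,207) and (155,233), the case at (227,203), the white tray at (297,185) and the grey tray at (363,217). I'll zoom in and measure.

Run:
```python
import cv2
im=cv2.imread("pics/top0.png")
cv2.imwrite("pics/topL.png",cv2.resize(im[140:275,85:245],None,fx=5,fy=4.4,interpolation=cv2.INTER_CUBIC)[:600,:800])
s=cv2.imread("pics/scene0.png")
cv2.imwrite("pics/sceneL.png",cv2.resize(s[170:320,255:455],None,fx=4,fy=4,interpolation=cv2.INTER_CUBIC))
```

```text
(no output)
```

View pics/topL.png

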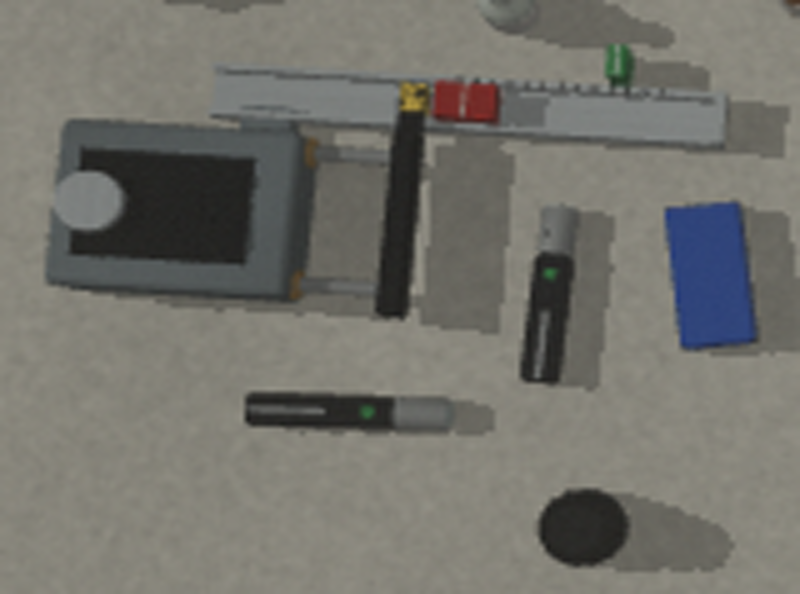

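View pics/sceneL.png

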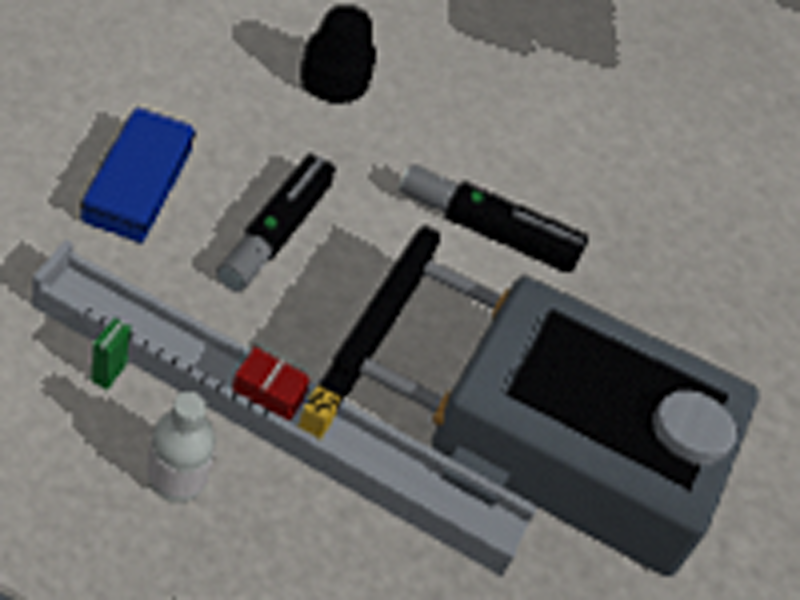

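The crossbar, both torches, the case, rider and marker all show clearly in the zoom. I'll convert pixels to world points, then get precise fits from colour masks.

```bash
cat > h.py <<'E'
import cv2,numpy as np
from bench import r,viewer
def ray(name,u,v,z,c=None):
    c=c or viewer.calibration(name); T=c["cam_to_world"]
    d=T[:3,:3]@np.linalg.solve(c["K"],[u,v,1.0]); o=T[:3,3]
    return o+d*(z-o[2])/d[2]
def proj(name,p,c=None):
    c=c or viewer.calibration(name); T=np.linalg.inv(c["cam_to_world"])
    q=c["K"]@(T[:3,:3]@np.array(p)+T[:3,3]); return q[:2]/q[2]
def rect(mask,name,z,c=None,roi=None):
    "largest blob -> world pts minAreaRect (center,size,angle of long axis deg)"
    m=mask.astype(np.uint8)
    if roi: 
        k=np.zeros_like(m); x0,y0,x1,y1=roi; k[y0:y1,x0:x1]=1; m=m*k
    cs,_=cv2.findContours(m,cv2.RETR_EXTERNAL,cv2.CHAIN_APPROX_NONE)
    cc=max(cs,key=cv2.contourArea)
    w=np.array([ray(name,*p[0],z,c)[:2] for p in cc])
    mo=cv2.moments(cc)
    (cx,cy),(a,b),ang=cv2.minAreaRect((w*1000).astype(np.float32))
    if a<b: a,b,ang=b,a,ang+90
    ctr=ray(name,mo['m10']/mo['m00'],mo['m01']/mo['m00'],z,c)
    return np.round([cx,cy,a,b,ang],1), np.round(ctr[:2]*1000,1)
E
python3 - <<'E'
from h import *
im=cv2.imread("pics/top0.png"); hsv=cv2.cvtColor(im,cv2.COLOR_BGR2HSV)
H,S,V=cv2.split(hsv)
blue=(H>100)&(H<130)&(S>150)
print("case",rect(blue,"top",.026,roi=(210,170,250,230)))
red=((H<8)|(H>172))&(S>120)
print("rider",rect(red,"top",.036,roi=(150,140,210,180)))
grn=(H>45)&(H<85)&(S>80)
print("mark",rect(grn,"top",.040,roi=(195,140,225,165)))
blk=(V<60)
print("torchA body",rect(blk,"top",.018,roi=(185,180,205,235)))
print("torchB body",rect(blk,"top",.018,roi=(128,225,180,245)))
print("bar",rect(blk,"top",.046,roi=(155,155,175,220)))
yel=(H>18)&(H<32)&(S>120)
print("tab",rect(yel,"top",.036,roi=(150,140,180,180)))
print("eyep",rect(blk,"top",.06,roi=(185,245,220,275)))
dk=(V<95)
print("grey",rect(dk,"top",.03,roi=(320,175,405,260)))
f=lambda X,Y,z:np.round(ray("top",85+X/5,140+Y/4.4,z)*1000,1)[:2]
print("A head tip",f(562,207,.011),"tail",f(541,381,.011))
print("B head tip",f(453,414,.011),"tail",f(247,410,.011))
print("bar ends",f(405,112,.046),f(391,317,.046))
print("housing front",f(303,130,.055),f(294,298,.055))
print("mark",f(618,50,.04),f(620,85,.04))
print("rider line",f(466,85,.036),f(463,119,.036))
E
```

```text
case (array([508.5,  26.3,  89. ,  40.2,   6.1]), array([508.5,  26.4]))
rider (array([624. , 168.9,  32.6,  23.8,  89.7]), array([625.1, 168.1]))
mark (array([6.496e+02, 7.490e+01, 2.380e+01, 2.900e+00, 3.000e-01]), array([651. ,  74.9]))
torchA body (array([481.2, 121.4,  84. ,  22.7, 174.1]), array([480.9, 121.4]))
torchB body (array([420.6, 253.4,  84.8,  17.4,  89.6]), array([419.9, 247.8]))
bar (array([549.7, 203.1, 135. ,  17.9, 175.9]), array([546.7, 203.4]))
tab (array([628.6, 199.6,  15. ,  11.7,   0.8]), array([628.2, 200. ]))
eyep (array([344.6,  95.2,  47.5,  45.2, 116.9]), array([344.3,  95.2]))
grey (array([ 461.9, -371.8,  173.1,  135.1,  157.9]), array([ 460.4, -371.5]))
A head tip [555.5 112.8] tail [438.6 124.2]
B head tip [417.  175.6] tail [420.5 296.1]
bar ends [615.2 200.6] [479.6 206.6]
housing front [602.1 257.6] [491.8 260.5]
mark [657.4  77.5] [633.7  76.3]
rider line [634.9 166.9] [612.  168.4]
```

Run:
```python
import cv2
im=cv2.imread("pics/top0.png")
cv2.imwrite("pics/topR.png",cv2.resize(im[120:262,235:405],None,fx=4.2,fy=4.2,interpolation=cv2.INTER_CUBIC))
```

```text
(no output)
```

View pics/topR.png

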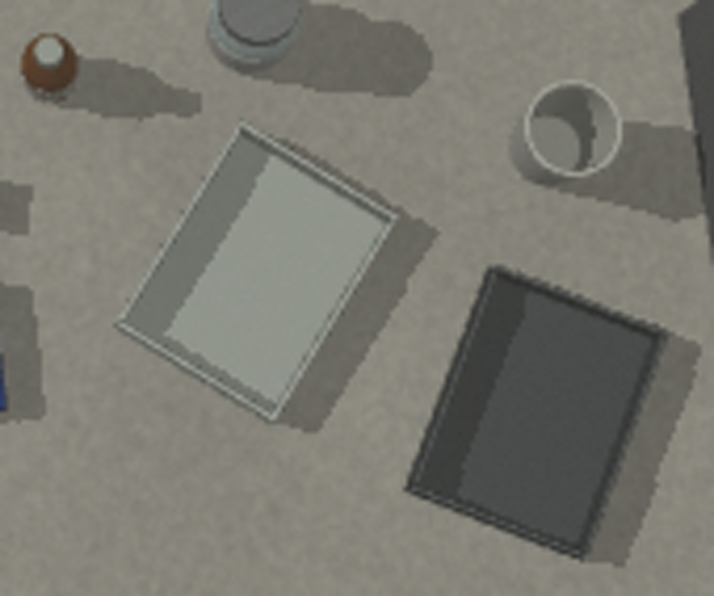

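```bash
cat >> h.py <<'E'
from scipy.spatial.transform import Rotation as R
def rot(s): 
    q=s["ee_rot"]; return R.from_quat([q[1],q[2],q[3],q[0]])
def goto(x,y,z,head=None):
    "mm, heading of jaw axis deg -> row in cm/deg; also corrects tilt"
    s=r.state(); Rm=rot(s); d=Rm.inv().apply(np.array([x,y,z])/1000-s["eef_pos"])*100
    M=Rm.as_matrix(); h=np.degrees(np.arctan2(M[1,0],M[0,0]))
    if head is None: head=h
    head=(head-h+90)%180-90+h
    a=np.radians(head); X=np.array([np.cos(a),np.sin(a),0]); Z=np.array([0,0,-1.]); Y=np.cross(Z,X)
    rv=(Rm.inv()*R.from_matrix(np.c_[X,Y,Z])).as_rotvec(degrees=True)
    print("t=%.2f pos"%s["time"],np.round(s["eef_pos"]*1000,1),"head %.1f q6 %.2f F"%(h,s["q"][5]),np.round(s["force"],1),"w %.3f"%s["grip_width"],"-> txyz",np.round(d,2),"rxyz",np.round(rv,1))
E
python3 - <<'E'
from h import *
f=lambda X,Y,z:ray("top",235+(X+.5)/4.2-.5,120+(Y+.5)/4.2-.5,z)*1000
for nm,c in dict(white=[(240,125),(397,215),(275,417),(120,325)],grey=[(493,268),(663,335),(583,556),(408,488)]).items():
    p=np.array([f(*q,.03)[:2] for q in c]); print(nm,p.round(0).tolist(),p.mean(0).round(1)); 
    print([ (np.linalg.norm(p[i]-p[i-1]).round(0),np.degrees(np.arctan2(*(p[i]-p[i-1])[::-1])).round(1)) for i in range(4)])
g=lambda X,Y,z:ray("top",85+(X+.5)/5-.5,140+(Y+.5)/4.4-.5,z)*1000
print("rail edges dir",[np.degrees(np.arctan2(*(g(*b,.022)-g(*a,.022))[1::-1])).round(2) for a,b in [((218,68),(727,92)),((212,117),(725,145))]])
goto(508.5,26.3,160,-84)
E
```

```text
white [[664.0, -168.0], [599.0, -277.0], [458.0, -189.0], [523.0, -82.0]] [ 561.1 -178.9]
[(np.float64(165.0), np.float64(-31.3)), (np.float64(127.0), np.float64(-120.6)), (np.float64(167.0), np.float64(148.0)), (np.float64(125.0), np.float64(58.8))]
grey [[561.0, -344.0], [514.0, -461.0], [361.0, -400.0], [408.0, -280.0]] [ 461.1 -371.2]
[(np.float64(166.0), np.float64(-22.6)), (np.float64(127.0), np.float64(-112.1)), (np.float64(165.0), np.float64(158.0)), (np.float64(129.0), np.float64(68.4))]
rail edges dir [np.float64(-93.4), np.float64(-93.9)]
t=0.15 pos [ 224.5 -609.6  205.1] head -69.8 q6 -0.05 F [-0.5  0.7  1.1] w 0.996 -> txyz [-49.86 -48.62   4.56] rxyz [ 0.   0.1 14.2]
```

```bash
python3 -m crank '[{"tx":-25,"ty":-24.3,"tz":2,"rz":7},{"tx":-49.9,"ty":-48.6,"tz":4.6,"rz":14.2,"jaw":7.5},{"tx":-49.9,"ty":-48.6,"tz":4.6,"rz":14.2,"jaw":7.5},{"tx":-49.9,"ty":-48.6,"tz":4.6,"rz":14.2,"jaw":7.5},{"tx":-49.9,"ty":-48.6,"tz":4.6,"rz":14.2,"jaw":7.5}]' 40; python3 -c "
from h import *
goto(508.5,26.3,160,-84)"
```

```text
t=0.15 pos [ 224.5 -609.6  205.1] head -69.8 q6 -0.05 F [-0.5  0.7  1.1] w 0.996 -> txyz [-49.86 -48.62   4.56] rxyz [ 0.   0.1 14.2]invalid input
```

```bash
python3 -m crank '[{"tx":-25,"ty":-24.3,"tz":2,"rx":0,"ry":0,"rz":7,"jaw":7.5},{"tx":-49.9,"ty":-48.6,"tz":4.6,"rx":0,"ry":0,"rz":14.2,"jaw":7.5},{"tx":-49.9,"ty":-48.6,"tz":4.6,"rx":0,"ry":0,"rz":14.2,"jaw":7.5},{"tx":-49.9,"ty":-48.6,"tz":4.6,"rx":0,"ry":0,"rz":14.2,"jaw":7.5},{"tx":-49.9,"ty":-48.6,"tz":4.6,"rx":0,"ry":0,"rz":14.2,"jaw":7.5}]' 40; python3 -c "
from h import *
goto(508.5,26.3,160,-84)"
```

```text
time: 0.78
eef_pos: [0.352, -0.3233, 0.1852]
ee_rot: [-0.0, 0.743, -0.669, 0.0]
force: [2.0, -0.6, -0.5]
grip_width: 0.875
t=0.78 pos [ 352.  -323.3  185.2] head -84.0 q6 0.66 F [ 2.  -0.6 -0.5] w 0.875 -> txyz [-33.14 -19.21   2.52] rxyz [-0. -0. -0.]
```

```bash
python3 -m crank '[{"tx":-33.1,"ty":-19.2,"tz":2.5,"rx":0,"ry":0,"rz":0,"jaw":7},{"tx":-33.1,"ty":-19.2,"tz":2.5,"rx":0,"ry":0,"rz":0,"jaw":7},{"tx":-33.1,"ty":-19.2,"tz":2.5,"rx":0,"ry":0,"rz":0,"jaw":7},{"tx":-33.1,"ty":-19.2,"tz":2.5,"rx":0,"ry":0,"rz":0,"jaw":7},{"tx":-33.1,"ty":-19.2,"tz":2.5,"rx":0,"ry":0,"rz":0,"jaw":7}]' 40 >/dev/null; python3 -m crank '[{"tx":0,"ty":0,"tz":0,"rx":0,"ry":0,"rz":0,"jaw":7},{"tx":0,"ty":0,"tz":0,"rx":0,"ry":0,"rz":0,"jaw":7}]' 40 ;python3 -c "
from h import *
goto(508.5,26.3,160,-84)
c=viewer.calibration('wrist');im=viewer.get_image('wrist');cv2.imwrite('pics/w1.png',im)
hsv=cv2.cvtColor(im,cv2.COLOR_BGR2HSV);H,S,V=cv2.split(hsv)
print(rect((H>100)&(H<130)&(S>150),'wrist',.026,c))
goto(508.5,26.3,6,-84)
"
```

```text
time: 1.65
eef_pos: [0.4786, -0.0404, 0.1648]
ee_rot: [0.0, 0.744, -0.669, -0.0]
force: [-0.4, 0.3, 0.9]
grip_width: 0.815
t=1.65 pos [478.6 -40.4 164.8] head -83.9 q6 1.32 F [-0.4  0.3  0.9] w 0.815 -> txyz [-6.31 -3.68  0.48] rxyz [ 0.  -0.   0.1]
(array([509.3,  24.3,  90. ,  43.2,   6.1]), array([511.8,  24.8]))
t=1.70 pos [478.5 -41.  164.9] head -84.0 q6 1.32 F [ 0.1 -0.1  0.7] w 0.818 -> txyz [-6.39 -3.7  15.89] rxyz [ 0. -0.  0.]
```

View pics/w1.png

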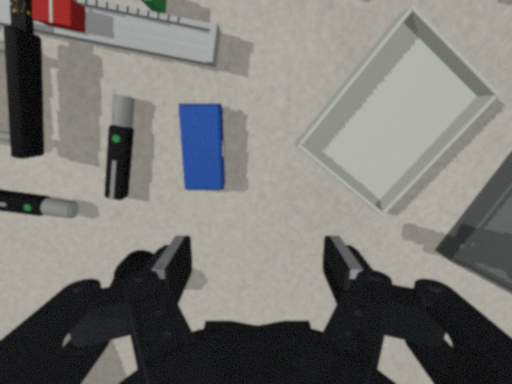

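The wrist view shows the blue case at (202,146) with clear space around it, and both estimates agree to within 2 mm. Descending.

```bash
python3 -m crank '[{"tx":-6.4,"ty":-3.7,"tz":3,"rx":0,"ry":0,"rz":0,"jaw":7},{"tx":-6.4,"ty":-3.7,"tz":8,"rx":0,"ry":0,"rz":0,"jaw":7},{"tx":-6.4,"ty":-3.7,"tz":12,"rx":0,"ry":0,"rz":0,"jaw":7},{"tx":-6.4,"ty":-3.7,"tz":14.5,"rx":0,"ry":0,"rz":0,"jaw":7},{"tx":-6.4,"ty":-3.7,"tz":15.9,"rx":0,"ry":0,"rz":0,"jaw":7}]' 40 ;python3 -c "
from h import *
goto(508.5,26,5,-84)"; python3 -m crank '[{"tx":0,"ty":0,"tz":0,"rx":0,"ry":0,"rz":0,"jaw":5.5},{"tx":0,"ty":0,"tz":0,"rx":0,"ry":0,"rz":0,"jaw":3},{"tx":0,"ty":0,"tz":0,"rx":0,"ry":0,"rz":0,"jaw":3},{"tx":0,"ty":0,"tz":0,"rx":0,"ry":0,"rz":0,"jaw":3},{"tx":0,"ty":0,"tz":0,"rx":0,"ry":0,"rz":0,"jaw":3}]' 40;python3 -c "
from h import *
goto(461.1,-371.4,160,68-180)"
```

```text
time: 2.33
eef_pos: [0.5083, 0.0256, 0.0049]
ee_rot: [0.001, 0.742, -0.67, -0.001]
force: [0.4, 0.2, 0.9]
grip_width: 0.82
t=2.33 pos [508.3  25.6   4.9] head -84.1 q6 1.46 F [0.4 0.2 0.9] w 0.820 -> txyz [-0.04 -0.03 -0.01] rxyz [ 0.1  0.  -0.1]
time: 2.95
eef_pos: [0.5092, 0.0271, 0.0063]
ee_rot: [-0.0, 0.743, -0.669, 0.0]
force: [0.4, -0.5, 0.4]
grip_width: 0.354
t=2.95 pos [509.2  27.1   6.3] head -84.0 q6 1.46 F [ 0.4 -0.5  0.4] w 0.354 -> txyz [ 39.13   8.96 -15.37] rxyz [-0.  0. 28.]
```

```bash
python3 -c "
from h import *
for n in ['wrist','scene']:
  im=viewer.get_image(n);cv2.imwrite('pics/%s2.png'%n,im)
im=cv2.imread('pics/scene2.png');cv2.imwrite('pics/scene2L.png',cv2.resize(im[120:270,200:400],None,fx=4,fy=4))
print(r.state()['grip_width'])"
```

```text
0.3550868037631347
```

View pics/wrist2.png

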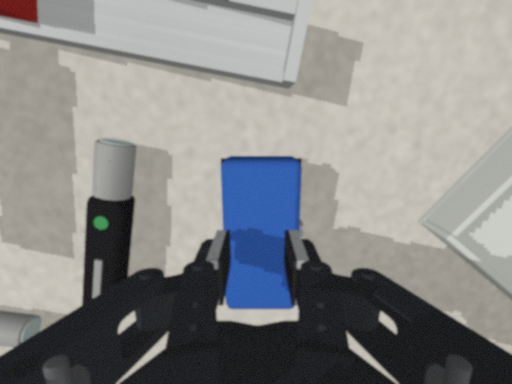

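View pics/scene2L.png

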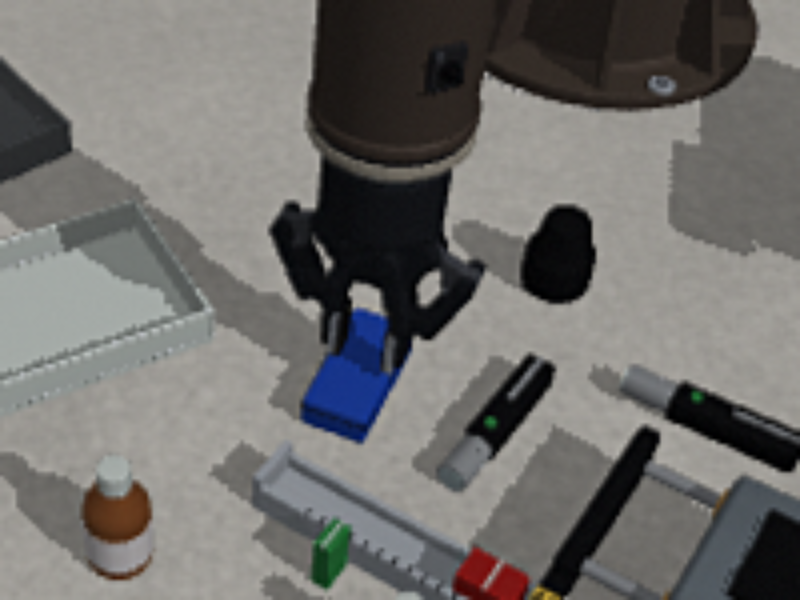

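The fingers straddle the case, but the 0.354 reading coincides with the commanded opening. I'll command a tighter jaw to see whether they really stopped on it.

```bash
python3 -m crank '[{"tx":0,"ty":0,"tz":0,"rx":0,"ry":0,"rz":0,"jaw":2},{"tx":0,"ty":0,"tz":0,"rx":0,"ry":0,"rz":0,"jaw":1}]' 40;python3 -m crank '[{"tx":0,"ty":0,"tz":-1,"rx":0,"ry":0,"rz":0,"jaw":1},{"tx":0,"ty":0,"tz":-4,"rx":0,"ry":0,"rz":0,"jaw":1},{"tx":0,"ty":0,"tz":-7,"rx":0,"ry":0,"rz":0,"jaw":1}]' 40
python3 -c "
from h import *
im=viewer.get_image('wrist');cv2.imwrite('pics/w3.png',im)
goto(461.1,-371.4,160,68-180)"
```

```text
time: 3.3
eef_pos: [0.509, 0.0271, 0.0059]
ee_rot: [0.0, 0.743, -0.669, -0.0]
force: [0.3, -0.4, 0.4]
grip_width: 0.118
time: 3.68
eef_pos: [0.5088, 0.027, 0.0772]
ee_rot: [0.0, 0.743, -0.669, -0.0]
force: [0.4, -0.3, 0.2]
grip_width: 0.124
t=3.73 pos [510.7  27.1  80.5] head -84.0 q6 1.46 F [2.6 0.3 4.1] w 0.118 -> txyz [39.11  9.08 -7.97] rxyz [-0.2  0.  28. ]
```

View pics/w3.png

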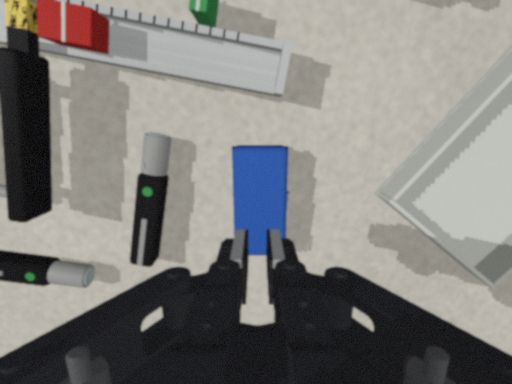

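The fingers closed to 1 cm and the case (260,200) stayed on the table, so they passed above it. I'll check where the TCP projects against the tips seen.

```bash
python3 -c "
from h import *
s=r.state();M=rot(s).as_matrix();t=s['eef_pos'];print(np.round(M,3).tolist())
for d in [0,-.0187,-.03,-.05]: print(d,proj('wrist',t+M[:,2]*d), proj('wrist',t+M[:,2]*d+M[:,0]*.005),proj('wrist',t+M[:,2]*d+M[:,0]*-.005))
im=viewer.get_image('wrist')
hsv=cv2.cvtColor(im,cv2.COLOR_BGR2HSV);H,S,V=cv2.split(hsv)
print(rect((H>100)&(H<130)&(S>150),'wrist',.026))
cv2.imwrite('pics/w4.png',cv2.resize(im[200:384,170:350],None,fx=3.2,fy=3.2))
im=viewer.get_image('scene');print(proj('scene',t));cv2.imwrite('pics/s4.png',cv2.resize(im[120:250,220:360],None,fx=4.5,fy=4.5))
"
```

```text
[[0.105, -0.994, 0.004], [-0.994, -0.105, -0.0], [0.0, -0.004, -1.0]]
0 [258.56189707 227.65541816] [266.24299973 227.65304146] [250.88098746 227.65779481]
-0.0187 [258.7271789  239.64867557] [267.25834444 239.64620324] [250.19625151 239.65114783]
-0.03 [258.84605806 248.27484061] [267.98863411 248.27232013] [249.70375552 248.27736101]
-0.05 [259.10429888 267.01343163] [269.57504508 267.01086603] [248.63391144 267.01599714]
(array([511.3,  26.1,  90.5,  41.5,   6.1]), array([519.4,  27.1]))
[291.98634966 195.70016391]
```

View pics/w4.png

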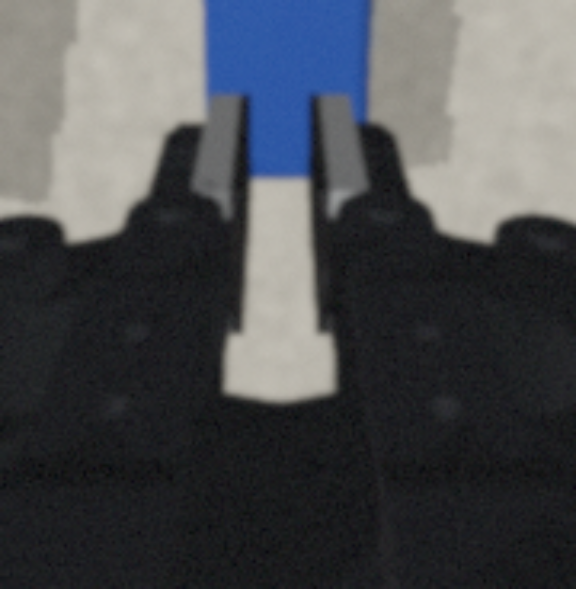

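View pics/s4.png

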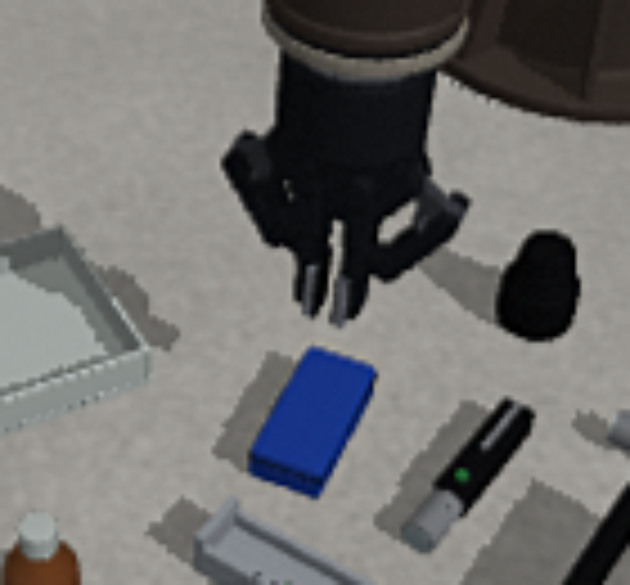

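```bash
python3 -c "
from h import *
im=cv2.imread('pics/wrist2.png');cv2.imwrite('pics/w2L.png',cv2.resize(im[140:324,170:350],None,fx=3.2,fy=3.2))
"
```

```text
(no output)
```

View pics/w2L.png

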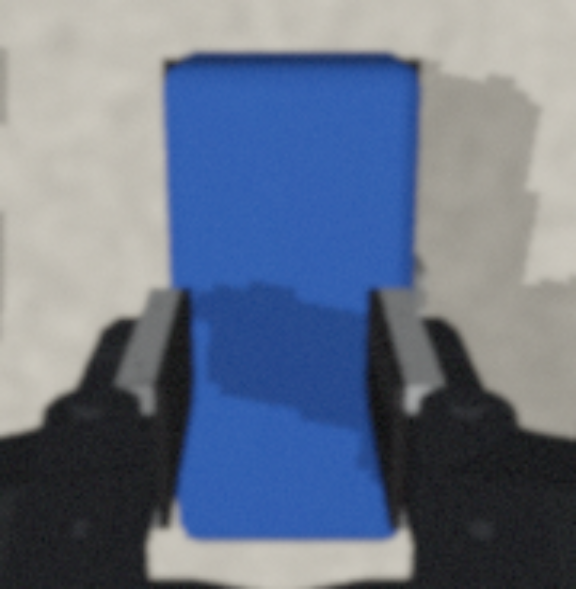

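```bash
python3 -c "
from h import *
s=r.state();t=s['eef_pos'];print(t, s['time'])
def line(n,u,v):
    a=ray(n,u,v,0);b=ray(n,u,v,.3);return a,(b-a)/np.linalg.norm(b-a)
a,d=line('scene',292.1,191.4);b,e=line('wrist',257.5,229.7)
A=np.array([[d@d,-d@e],[d@e,-e@e]]);k=np.linalg.solve(A,[(b-a)@d,(b-a)@e])
print(a+d*k[0],b+e*k[1])
im=viewer.get_image('top');cv2.imwrite('pics/t5.png',im);cv2.imwrite('pics/t5L.png',cv2.resize(im[140:275,175:335],None,fx=4.4,fy=4.4))
"
```

```text
[0.51022231 0.02706016 0.0778194 ] 3.825
[0.51864337 0.0293165  0.10345573] [0.51902635 0.02871594 0.10332741]
```

View pics/t5L.png

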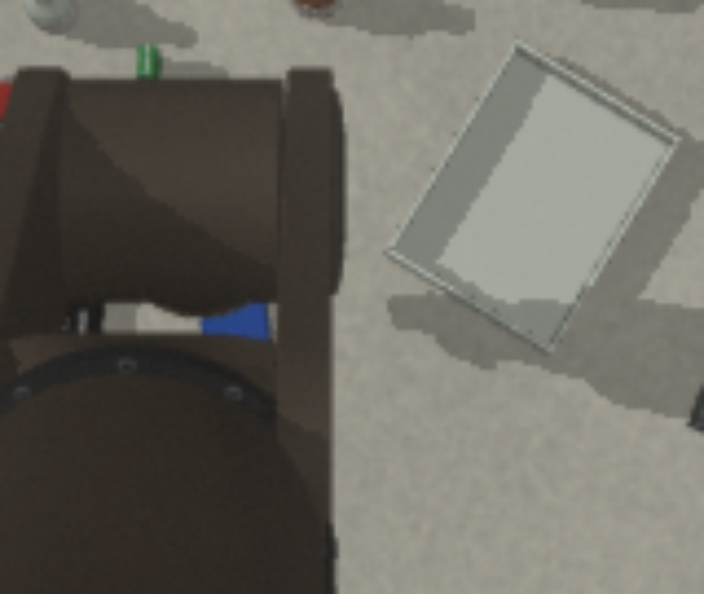

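Triangulating the fingertips from two views puts them about 25 mm higher than the reported TCP. I'll shut the fingers fully and measure again before descending.

```bash
python3 -m crank '[{"tx":0,"ty":0,"tz":-4,"rx":0,"ry":0,"rz":0,"jaw":0},{"tx":0,"ty":0,"tz":-4,"rx":0,"ry":0,"rz":0,"jaw":0},{"tx":0,"ty":0,"tz":-4,"rx":0,"ry":0,"rz":0,"jaw":0}]' 40; python3 -c "
from h import *
s=r.state();t=s['eef_pos'];print(t)
M=rot(s).as_matrix()
a=viewer.get_image('wrist');b=viewer.get_image('scene')
for n,im in (('wrist',a),('scene',b)):
    p=proj(n,t);print(n,p)
    u,v=int(p[0])-50,int(p[1])-50
    c=cv2.resize(im[v:v+100,u:u+100],None,fx=6,fy=6,interpolation=cv2.INTER_CUBIC)
    for k,col in ((0,(0,0,255)),(-.0187,(0,255,255)),(-.04,(0,255,0))):
        q=(proj(n,t+M[:,2]*k)-[u,v]+.5)*6; cv2.circle(c,tuple(int(x) for x in q),4,col,-1)
    cv2.imwrite('pics/tip_%s.png'%n,c); print(u,v)
"
```

```text
time: 4.25
eef_pos: [0.5085, 0.027, 0.1153]
ee_rot: [0.0, 0.743, -0.669, -0.0]
force: [0.3, -0.5, -0.1]
grip_width: -0.0
[0.50849835 0.02703631 0.11528069]
wrist [258.61659559 227.41640937]
208 177
scene [293.56631885 185.14756221]
243 135
```

View pics/tip_wrist.png

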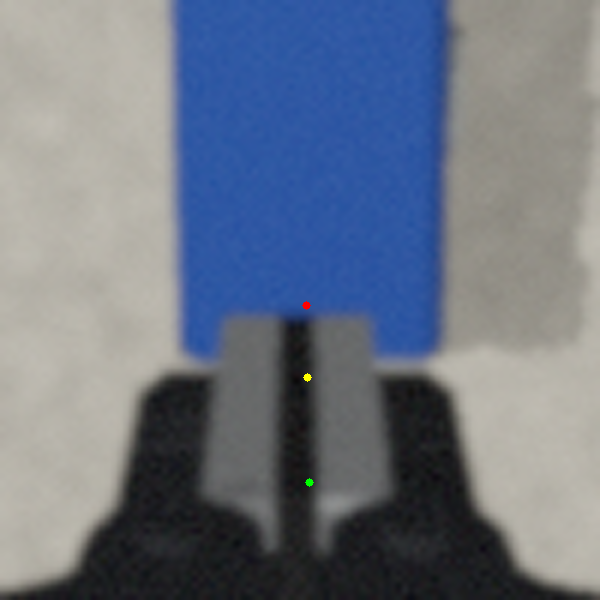

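View pics/tip_scene.png

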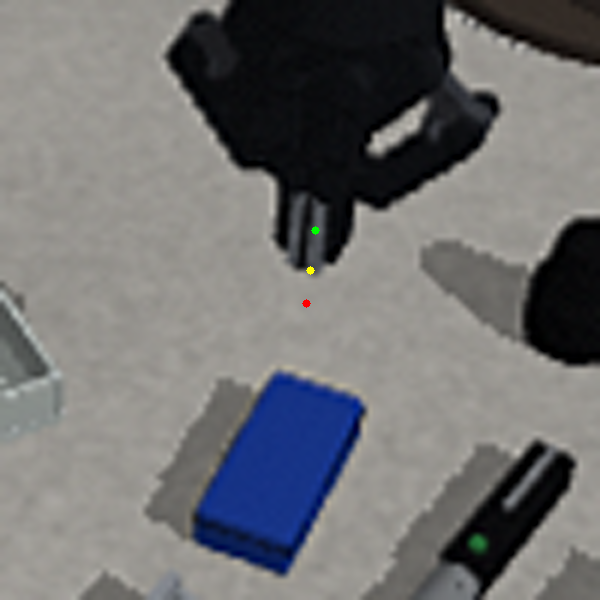

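Even shut, the tips sit about 19–25 mm behind the reported TCP. I'll touch the bare table beside the case to get the true tip height.

```bash
python3 -c "
from h import *
goto(500,-25,30)"
```

```text
t=4.35 pos [508.2  27.  114.9] head -84.0 q6 1.46 F [-0.8 -0.8  0.5] w 0.001 -> txyz [5.09 1.35 8.49] rxyz [0.1 0.  0. ]
```

```bash
python3 -m crank '[{"tx":5.1,"ty":1.4,"tz":1,"rx":0,"ry":0,"rz":0,"jaw":0},{"tx":5.1,"ty":1.4,"tz":6,"rx":0,"ry":0,"rz":0,"jaw":0},{"tx":5.1,"ty":1.4,"tz":10,"rx":0,"ry":0,"rz":0,"jaw":0},{"tx":5.1,"ty":1.4,"tz":11,"rx":0,"ry":0,"rz":0,"jaw":0},{"tx":5.1,"ty":1.4,"tz":11.4,"rx":0,"ry":0,"rz":0,"jaw":0}]' 40; python3 -m crank '[{"tx":0,"ty":0,"tz":0.4,"rx":0,"ry":0,"rz":0,"jaw":0},{"tx":0,"ty":0,"tz":0.8,"rx":0,"ry":0,"rz":0,"jaw":0}]' 40;python3 -m crank '[{"tx":0,"ty":0,"tz":0.3,"rx":0,"ry":0,"rz":0,"jaw":0},{"tx":0,"ty":0,"tz":0.6,"rx":0,"ry":0,"rz":0,"jaw":0}]' 40
```

```text
time: 4.97
eef_pos: [0.5002, -0.025, 0.0017]
ee_rot: [0.0, 0.743, -0.669, -0.0]
force: [0.7, 0.2, -0.0]
grip_width: 0.001
time: 5.22
eef_pos: [0.5012, -0.0251, -0.0053]
ee_rot: [-0.001, 0.743, -0.669, 0.001]
force: [-0.7, -0.4, 0.2]
grip_width: -0.001
time: 5.48
eef_pos: [0.5006, -0.0251, -0.0119]
ee_rot: [-0.0, 0.743, -0.669, 0.0]
force: [0.3, -0.4, -0.5]
grip_width: 0.002
```

Already 12 mm below reported table level with no contact, so the offset is real. I'll keep probing gently.

```bash
python3 -m crank '[{"tx":0,"ty":0,"tz":0.2,"rx":0,"ry":0,"rz":0,"jaw":0},{"tx":0,"ty":0,"tz":0.4,"rx":0,"ry":0,"rz":0,"jaw":0}]' 40;python3 -m crank '[{"tx":0,"ty":0,"tz":0.15,"rx":0,"ry":0,"rz":0,"jaw":0},{"tx":0,"ty":0,"tz":0.3,"rx":0,"ry":0,"rz":0,"jaw":0}]' 40;  python3 -c "
from h import *
s=r.state();t=s['eef_pos'];print(t)
b=viewer.get_image('scene');p=proj('scene',t);u,v=int(p[0])-50,int(p[1])-60;c=cv2.resize(b[v:v+100,u:u+100],None,fx=6,fy=6,interpolation=cv2.INTER_CUBIC);cv2.imwrite('pics/tip2.png',c)"
```

```text
time: 5.72
eef_pos: [0.5004, -0.0251, -0.0161]
ee_rot: [0.0, 0.743, -0.669, -0.0]
force: [0.5, 0.7, -0.5]
grip_width: 0.0
time: 5.98
eef_pos: [0.5004, -0.0251, -0.0191]
ee_rot: [0.0, 0.743, -0.669, -0.0]
force: [0.5, -0.6, 0.5]
grip_width: -0.0
[ 0.50040037 -0.02512791 -0.01914409]
```

View pics/tip2.png

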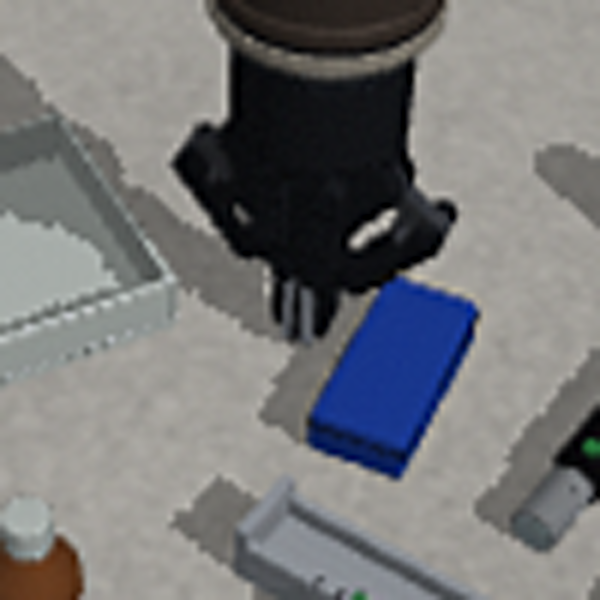

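```bash
python3 -m crank '[{"tx":0,"ty":0,"tz":0.1,"rx":0,"ry":0,"rz":0,"jaw":0},{"tx":0,"ty":0,"tz":0.2,"rx":0,"ry":0,"rz":0,"jaw":0}]' 40;python3 -m crank '[{"tx":0,"ty":0,"tz":0.1,"rx":0,"ry":0,"rz":0,"jaw":0},{"tx":0,"ty":0,"tz":0.2,"rx":0,"ry":0,"rz":0,"jaw":0}]' 40
```

```text
time: 6.28
eef_pos: [0.5004, -0.0251, -0.0211]
ee_rot: [-0.0, 0.743, -0.669, 0.0]
force: [0.0, 0.4, 0.0]
grip_width: -0.002
time: 6.52
eef_pos: [0.5004, -0.0251, -0.0231]
ee_rot: [-0.0, 0.743, -0.669, 0.0]
force: [-1.0, 0.4, -0.2]
grip_width: -0.001
```

```bash
python3 -m crank '[{"tx":0,"ty":0,"tz":0.1,"rx":0,"ry":0,"rz":0,"jaw":0},{"tx":0,"ty":0,"tz":0.15,"rx":0,"ry":0,"rz":0,"jaw":0}]' 40;python3 -m crank '[{"tx":0,"ty":0,"tz":0.05,"rx":0,"ry":0,"rz":0,"jaw":0},{"tx":0,"ty":0,"tz":0.1,"rx":0,"ry":0,"rz":0,"jaw":0}]' 40
```

```text
time: 6.78
eef_pos: [0.5004, -0.0252, -0.0246]
ee_rot: [0.0, 0.743, -0.669, -0.0]
force: [0.7, 0.4, -0.1]
grip_width: -0.001
time: 7.02
eef_pos: [0.5004, -0.0251, -0.0256]
ee_rot: [0.0, 0.743, -0.669, -0.0]
force: [-0.3, -0.3, -0.7]
grip_width: 0.001
```

```bash
python3 -m crank '[{"tx":0,"ty":0,"tz":0.05,"rx":0,"ry":0,"rz":0,"jaw":0},{"tx":0,"ty":0,"tz":0.1,"rx":0,"ry":0,"rz":0,"jaw":0}]' 40;python3 -m crank '[{"tx":0,"ty":0,"tz":0.05,"rx":0,"ry":0,"rz":0,"jaw":0},{"tx":0,"ty":0,"tz":0.1,"rx":0,"ry":0,"rz":0,"jaw":0}]' 40;python3 -c "
from h import *
s=r.state();t=s['eef_pos'];print(t)
b=viewer.get_image('scene');p=proj('scene',t);u,v=int(p[0])-50,int(p[1])-60;c=cv2.resize(b[v:v+100,u:u+100],None,fx=6,fy=6,interpolation=cv2.INTER_CUBIC);cv2.imwrite('pics/tip3.png',c)"
```

```text
time: 7.28
eef_pos: [0.5005, -0.0251, -0.0258]
ee_rot: [-0.0, 0.743, -0.669, 0.0]
force: [-6.5, 0.7, 33.4]
grip_width: -0.002
time: 7.52
eef_pos: [0.5005, -0.0252, -0.0259]
ee_rot: [-0.0, 0.743, -0.669, 0.0]
force: [-11.1, 0.1, 57.7]
grip_width: -0.0
[ 0.50054081 -0.02516452 -0.02590211]
```

View pics/tip3.png

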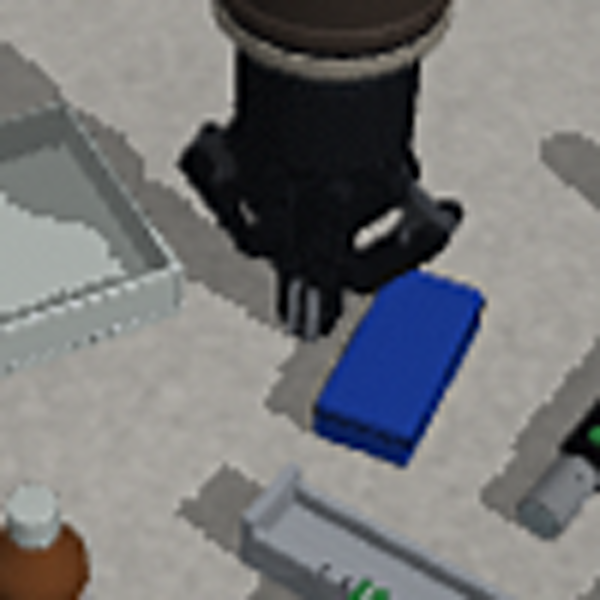

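Contact came at reported z = −25.7 mm, so true tip height is the reported z plus 25.7 mm. I'll back off and use tip heights from now on.

```bash
sed -i 's|np.array(\[x,y,z\])/1000-s|np.array([x,y,z-25.7])/1000-s|' h.py; python3 -m crank '[{"tx":0,"ty":0,"tz":-2,"rx":0,"ry":0,"rz":0,"jaw":0},{"tx":0,"ty":0,"tz":-6,"rx":0,"ry":0,"rz":0,"jaw":3},{"tx":-2.5,"ty":-0.7,"tz":-6,"rx":0,"ry":0,"rz":0,"jaw":7},{"tx":-5,"ty":-1.5,"tz":-6,"rx":0,"ry":0,"rz":0,"jaw":7},{"tx":-5,"ty":-1.5,"tz":-6,"rx":0,"ry":0,"rz":0,"jaw":7}]' 40;python3 -c "
from h import *
goto(509.3,26,4,-84)"
```

```text
time: 8.2
eef_pos: [0.5104, 0.0274, 0.0326]
ee_rot: [-0.0, 0.744, -0.668, 0.0]
force: [0.9, 0.4, 0.0]
grip_width: 0.82
t=8.20 pos [510.4  27.4  32.6] head -83.9 q6 1.46 F [0.9 0.4 0. ] w 0.820 -> txyz [0.12 0.13 5.43] rxyz [-0.   0.   0.1]
```

```bash
python3 -m crank '[{"tx":0.1,"ty":0.1,"tz":2,"rx":0,"ry":0,"rz":0,"jaw":7},{"tx":0.1,"ty":0.1,"tz":4,"rx":0,"ry":0,"rz":0,"jaw":7},{"tx":0.1,"ty":0.1,"tz":5.2,"rx":0,"ry":0,"rz":0,"jaw":7},{"tx":0.1,"ty":0.1,"tz":5.4,"rx":0,"ry":0,"rz":0,"jaw":5},{"tx":0.1,"ty":0.1,"tz":5.4,"rx":0,"ry":0,"rz":0,"jaw":3}]' 40;python3 -m crank '[{"tx":0,"ty":0,"tz":0,"rx":0,"ry":0,"rz":0,"jaw":3},{"tx":0,"ty":0,"tz":0,"rx":0,"ry":0,"rz":0,"jaw":3},{"tx":0,"ty":0,"tz":-1,"rx":0,"ry":0,"rz":0,"jaw":3},{"tx":0,"ty":0,"tz":-5,"rx":0,"ry":0,"rz":0,"jaw":3},{"tx":0,"ty":0,"tz":-10,"rx":0,"ry":0,"rz":0,"jaw":3}]' 40;python3 -c "
from h import *
goto(461.1,-371.4,100,68-180)"
```

```text
time: 8.82
eef_pos: [0.5092, 0.0249, -0.0213]
ee_rot: [0.0, 0.743, -0.669, -0.0]
force: [-0.2, 0.7, -1.5]
grip_width: 0.518
time: 9.45
eef_pos: [0.5084, 0.0251, 0.0796]
ee_rot: [0.001, 0.743, -0.669, -0.001]
force: [2.2, 0.6, -1.9]
grip_width: 0.515
t=9.45 pos [508.4  25.1  79.6] head -84.0 q6 1.46 F [ 2.2  0.6 -1.9] w 0.515 -> txyz [38.93  8.86  0.54] rxyz [ 0.1 -0.  28. ]
```

The reading is 0.515, about 44 mm, so the case is held. Carrying it to the grey tray.

```bash
python3 -m crank '[{"tx":5,"ty":1.1,"tz":0.3,"rx":0,"ry":0,"rz":4,"jaw":3},{"tx":10,"ty":2.2,"tz":0.5,"rx":0,"ry":0,"rz":8,"jaw":3},{"tx":15.5,"ty":3.5,"tz":0.5,"rx":0,"ry":0,"rz":12,"jaw":3},{"tx":21,"ty":4.8,"tz":0.5,"rx":0,"ry":0,"rz":17,"jaw":3},{"tx":26.5,"ty":6,"tz":0.5,"rx":0,"ry":0,"rz":22,"jaw":3}]' 40 >/dev/null;python3 -c "
from h import *
goto(461.1,-371.4,100,68-180)"
```

```text
t=10.07 pos [ 476.9 -246.6   74.4] head -106.2 q6 1.32 F [ 1.5 -0.7 -1.7] w 0.520 -> txyz [ 1.242e+01 -1.950e+00  1.000e-02] rxyz [-0.  -0.   5.8]
```

```bash
python3 -m crank '[{"tx":5,"ty":-0.8,"tz":0,"rx":0,"ry":0,"rz":3,"jaw":3},{"tx":9.5,"ty":-1.5,"tz":0,"rx":0,"ry":0,"rz":5.8,"jaw":3},{"tx":12.4,"ty":-1.9,"tz":0,"rx":0,"ry":0,"rz":5.8,"jaw":3},{"tx":12.4,"ty":-1.9,"tz":3,"rx":0,"ry":0,"rz":5.8,"jaw":3},{"tx":12.4,"ty":-1.9,"tz":5.5,"rx":0,"ry":0,"rz":5.8,"jaw":3}]' 40 >/dev/null;python3 -c "
from h import *
goto(461.1,-371.4,8.6,68-180)
viewer;cv2.imwrite('pics/w6.png',viewer.get_image('wrist'))"
```

```text
t=10.70 pos [ 461.2 -369.8   18.5] head -111.8 q6 1.22 F [-0.4 -0.2 -1.5] w 0.520 -> txyz [ 0.15 -0.05  3.56] rxyz [-0.  -0.   0.2]
```

View pics/w6.png

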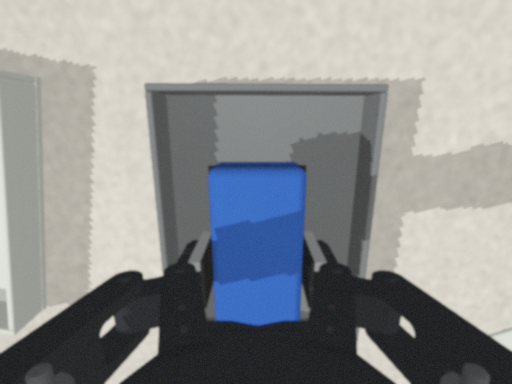

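The case is centred in the grey tray (258,240). Lowering, then releasing.

```bash
python3 -m crank '[{"tx":0.1,"ty":0,"tz":2,"rx":0,"ry":0,"rz":0,"jaw":3},{"tx":0.1,"ty":0,"tz":3,"rx":0,"ry":0,"rz":0,"jaw":3},{"tx":0.1,"ty":0,"tz":3.4,"rx":0,"ry":0,"rz":0,"jaw":3},{"tx":0.1,"ty":0,"tz":3.5,"rx":0,"ry":0,"rz":0,"jaw":3}]' 40;python3 -m crank '[{"tx":0,"ty":0,"tz":0.05,"rx":0,"ry":0,"rz":0,"jaw":3},{"tx":0,"ty":0,"tz":0.05,"rx":0,"ry":0,"rz":0,"jaw":4.5},{"tx":0,"ty":0,"tz":0.05,"rx":0,"ry":0,"rz":0,"jaw":5.5},{"tx":0,"ty":0,"tz":0,"rx":0,"ry":0,"rz":0,"jaw":6}]' 40;python3 -c "
from h import *
goto(497,119,110,84)"
```

```text
time: 11.25
eef_pos: [0.4613, -0.3702, -0.0161]
ee_rot: [0.0, -0.561, 0.828, -0.0]
force: [-0.4, 0.6, -1.2]
grip_width: 0.514
time: 11.75
eef_pos: [0.4611, -0.3702, -0.0164]
ee_rot: [0.0, -0.561, 0.828, -0.0]
force: [0.3, 0.4, 0.5]
grip_width: 0.7
t=11.75 pos [ 461.1 -370.2  -16.4] head -111.8 q6 1.22 F [0.3 0.4 0.5] w 0.700 -> txyz [-46.76  14.82 -10.07] rxyz [ -0.   -0.  -15.8]
```

```bash
python3 -m crank '[{"tx":0,"ty":0,"tz":-5,"rx":0,"ry":0,"rz":0,"jaw":6},{"tx":-3,"ty":1,"tz":-10,"rx":0,"ry":0,"rz":0,"jaw":6},{"tx":-9,"ty":2.9,"tz":-10,"rx":0,"ry":0,"rz":-5,"jaw":5.5},{"tx":-15,"ty":4.8,"tz":-10,"rx":0,"ry":0,"rz":-10,"jaw":5},{"tx":-21,"ty":6.7,"tz":-10,"rx":0,"ry":0,"rz":-15.8,"jaw":5}]' 40 >/dev/null;python3 -c "
from h import *
goto(497,118.5,110,84.4)"
```

```text
t=12.38 pos [ 476.7 -150.    83.9] head -95.8 q6 1.31 F [ 0.8 -0.1 -0.5] w 0.588 -> txyz [-26.91   0.72  -0.05] rxyz [-0.1 -0.  -0.2]
```

```bash
python3 -m crank '[{"tx":-6,"ty":0.2,"tz":0,"rx":0,"ry":0,"rz":0,"jaw":5},{"tx":-12,"ty":0.4,"tz":0,"rx":0,"ry":0,"rz":0,"jaw":5},{"tx":-18,"ty":0.5,"tz":0,"rx":0,"ry":0,"rz":0,"jaw":5},{"tx":-23,"ty":0.6,"tz":0,"rx":0,"ry":0,"rz":0,"jaw":5},{"tx":-26.5,"ty":0.7,"tz":0,"rx":0,"ry":0,"rz":0,"jaw":5}]' 40 >/dev/null;python3 -m crank '[{"tx":-0.4,"ty":0,"tz":0,"rx":0,"ry":0,"rz":0,"jaw":5}]' 40 >/dev/null; python3 -c "
from h import *
c=viewer.calibration('wrist');im=viewer.get_image('wrist');cv2.imwrite('pics/w7.png',im)
goto(497,118.5,5,84.4)
s=r.state()
for p in [(555.5,112.8,11),(438.6,124.2,11),(497,118.5,22)]: print(proj('wrist',np.array(p)/1000,c))"
```

```text
t=13.18 pos [497.8 118.   83.5] head -95.9 q6 1.85 F [-0.3 -0.1  0. ] w 0.583 -> txyz [-0.05  0.09 10.42] rxyz [-0.   0.  -0.3]
[258.38932157 131.36960265]
[258.82444836 256.95025264]
[258.68917324 201.6024402 ]
```

View pics/w7.png

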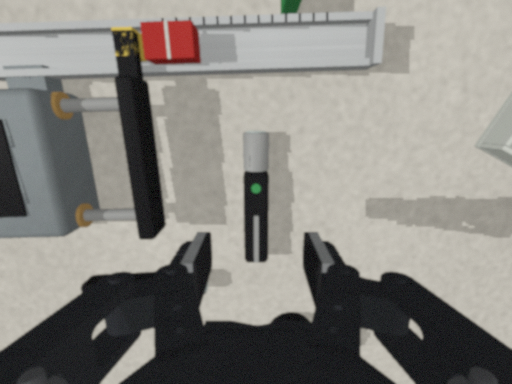

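Torch A runs from (256,131) to (256,261), aligned between the fingers. Descending to grip.

```bash
python3 -m crank '[{"tx":0,"ty":0.1,"tz":4,"rx":0,"ry":0,"rz":0,"jaw":5},{"tx":0,"ty":0.1,"tz":8,"rx":0,"ry":0,"rz":0,"jaw":5},{"tx":0,"ty":0.1,"tz":10.2,"rx":0,"ry":0,"rz":0,"jaw":5},{"tx":0,"ty":0.1,"tz":10.5,"rx":0,"ry":0,"rz":0,"jaw":3},{"tx":0,"ty":0.1,"tz":10.5,"rx":0,"ry":0,"rz":0,"jaw":1}]' 40;python3 -m crank '[{"tx":0,"ty":0,"tz":0,"rx":0,"ry":0,"rz":0,"jaw":1},{"tx":0,"ty":0,"tz":0,"rx":0,"ry":0,"rz":0,"jaw":1},{"tx":0,"ty":0,"tz":-2,"rx":0,"ry":0,"rz":0,"jaw":1},{"tx":0,"ty":0,"tz":-7,"rx":0,"ry":0,"rz":0,"jaw":1},{"tx":0,"ty":0,"tz":-11,"rx":0,"ry":0,"rz":0,"jaw":1}]' 40;python3 -c "
from h import *
a=np.radians(149); p=np.array([561.1,-178.9])+26*np.array([-np.sin(a),np.cos(a)]); print(p)
p2=np.array([561.1,-178.9])-26*np.array([-np.sin(a),np.cos(a)]); print(p2)
goto(*p,110,59-180);goto(*p2,110,59-180)"
```

```text
time: 13.8
eef_pos: [0.497, 0.1162, -0.0211]
ee_rot: [0.0, -0.669, 0.743, -0.0]
force: [-0.3, 0.3, -0.9]
grip_width: 0.246
time: 14.42
eef_pos: [0.4969, 0.1168, 0.0904]
ee_rot: [0.0, -0.669, 0.743, -0.0]
force: [0.3, 1.0, -0.8]
grip_width: 0.247
[ 547.70901005 -201.18634982]
[ 574.49098995 -156.61365018]
t=14.43 pos [496.9 116.8  90.4] head -96.0 q6 1.85 F [ 0.3  1.  -0.8] w 0.247 -> txyz [31.1  -8.37  0.61] rxyz [-0.  0. 25.]
t=14.43 pos [496.9 116.8  90.4] head -96.0 q6 1.85 F [ 0.3  1.  -0.8] w 0.247 -> txyz [ 26.39 -10.57   0.61] rxyz [-0.  0. 25.]
```

```bash
python3 -m crank '[{"tx":5.5,"ty":-1.5,"tz":0,"rx":0,"ry":0,"rz":5,"jaw":1},{"tx":11,"ty":-3,"tz":0,"rx":0,"ry":0,"rz":10,"jaw":1},{"tx":17,"ty":-4.6,"tz":0,"rx":0,"ry":0,"rz":15,"jaw":1},{"tx":23,"ty":-6.2,"tz":0,"rx":0,"ry":0,"rz":20,"jaw":1},{"tx":28,"ty":-7.5,"tz":0,"rx":0,"ry":0,"rz":25,"jaw":1}]' 40 >/dev/null;python3 -c "
from h import *
goto(547.7,-201.2,70,59-180)"
```

```text
t=15.05 pos [ 542.4 -171.9   89.1] head -121.2 q6 1.75 F [ 0.5 -0.1 -0.2] w 0.244 -> txyz [ 2.23 -1.96  4.48] rxyz [-0.1  0.  -0.2]
```

```bash
python3 -m crank '[{"tx":2,"ty":-1.8,"tz":0.5,"rx":0,"ry":0,"rz":0,"jaw":1},{"tx":2.2,"ty":-2,"tz":3,"rx":0,"ry":0,"rz":0,"jaw":1},{"tx":2.2,"ty":-2,"tz":5,"rx":0,"ry":0,"rz":0,"jaw":1},{"tx":2.2,"ty":-2,"tz":5,"rx":0,"ry":0,"rz":0,"jaw":1}]' 40 >/dev/null;python3 -c "
from h import *
goto(547.7,-201.2,8.6,59-180)
cv2.imwrite('pics/w8.png',viewer.get_image('wrist'))"
```

```text
t=15.55 pos [ 547.  -198.3   37.7] head -121.0 q6 1.71 F [-0.7 -0.6 -0.7] w 0.244 -> txyz [ 0.21 -0.22  5.48] rxyz [ 0.1 -0.   0. ]
```

View pics/w8.png

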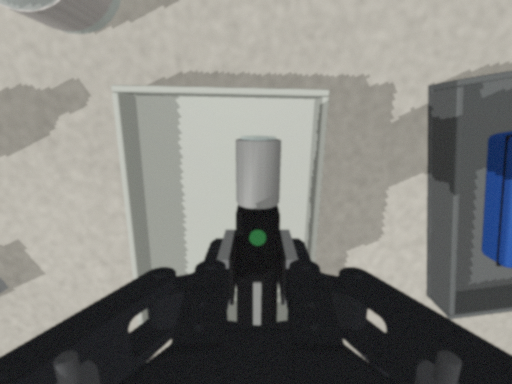

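Torch A is over the white tray, level, about 8 mm inside the right wall with the fingers. I'll keep the sideways position and lower it.

```bash
python3 -m crank '[{"tx":-0.1,"ty":-0.2,"tz":3,"rx":0,"ry":0,"rz":0,"jaw":1},{"tx":-0.1,"ty":-0.2,"tz":4.8,"rx":0,"ry":0,"rz":0,"jaw":1},{"tx":-0.1,"ty":-0.2,"tz":5.3,"rx":0,"ry":0,"rz":0,"jaw":1},{"tx":-0.1,"ty":-0.2,"tz":5.4,"rx":0,"ry":0,"rz":0,"jaw":1}]' 40;python3 -m crank '[{"tx":0,"ty":0,"tz":0.05,"rx":0,"ry":0,"rz":0,"jaw":1},{"tx":0,"ty":0,"tz":0.05,"rx":0,"ry":0,"rz":0,"jaw":2.1},{"tx":0,"ty":0,"tz":0.05,"rx":0,"ry":0,"rz":0,"jaw":2.8},{"tx":0,"ty":0,"tz":0,"rx":0,"ry":0,"rz":0,"jaw":3}]' 40;python3 -m crank '[{"tx":0,"ty":0,"tz":-3,"rx":0,"ry":0,"rz":0,"jaw":3},{"tx":0,"ty":0,"tz":-8,"rx":0,"ry":0,"rz":0,"jaw":3},{"tx":0,"ty":0,"tz":-12,"rx":0,"ry":0,"rz":0,"jaw":4}]' 40;python3 -c "
from h import *
cv2.imwrite('pics/w9.png',viewer.get_image('wrist'))
goto(418.7,235.9,110,0)"
```

```text
time: 16.1
eef_pos: [0.5503, -0.1988, -0.0152]
ee_rot: [0.0, -0.493, 0.87, 0.0]
force: [-0.0, -0.0, -1.3]
grip_width: 0.245
time: 16.6
eef_pos: [0.5503, -0.1989, -0.0153]
ee_rot: [0.0, -0.493, 0.87, -0.0]
force: [0.8, 0.0, -0.1]
grip_width: 0.352
time: 16.98
eef_pos: [0.5503, -0.1989, 0.1062]
ee_rot: [0.0, -0.493, 0.87, -0.0]
force: [0.3, -0.3, -0.5]
grip_width: 0.468
t=17.02 pos [ 552.6 -199.8  110.9] head -121.0 q6 1.71 F [ 2.5 -0.9  6.6] w 0.469 -> txyz [-30.46  33.93   2.48] rxyz [-0.3  0.2 59. ]
```

View pics/w9.png

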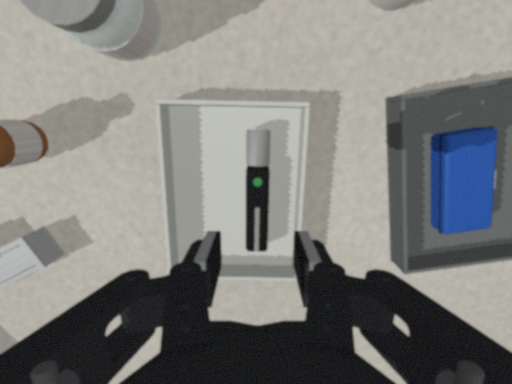

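Torch A lies flat in the white tray and the case flat in the grey one. Next is torch B, turning the wrist the other way because of the last joint's range.

```bash
python3 -m crank '[{"tx":-4,"ty":4.5,"tz":1,"rx":0,"ry":0,"rz":-10,"jaw":5},{"tx":-8,"ty":9,"tz":2,"rx":0,"ry":0,"rz":-20,"jaw":5},{"tx":-12,"ty":13.5,"tz":2.5,"rx":0,"ry":0,"rz":-30,"jaw":5},{"tx":-16,"ty":17.8,"tz":2.5,"rx":0,"ry":0,"rz":-40,"jaw":5},{"tx":-20,"ty":22,"tz":2.5,"rx":0,"ry":0,"rz":-50,"jaw":5}]' 40;python3 -c "
from h import *
s=r.state();goto(418.7,235.9,110,-1.7)"
```

```text
time: 17.65
eef_pos: [0.4639, 0.0875, 0.0795]
ee_rot: [-0.0, 0.816, -0.578, 0.0]
force: [0.8, 0.5, -0.7]
grip_width: 0.585
t=17.65 pos [463.9  87.5  79.5] head -70.7 q6 1.36 F [ 0.8  0.5 -0.7] w 0.585 -> txyz [-15.5   -0.65  -0.48] rxyz [ -0.  -0. -69.]
```

```bash
python3 -m crank '[{"tx":-4,"ty":-0.2,"tz":-0.5,"rx":0,"ry":0,"rz":-10,"jaw":5},{"tx":-8,"ty":-0.4,"tz":-0.5,"rx":0,"ry":0,"rz":-20,"jaw":5},{"tx":-12,"ty":-0.6,"tz":-0.5,"rx":0,"ry":0,"rz":-30,"jaw":5},{"tx":-15,"ty":-0.6,"tz":-0.5,"rx":0,"ry":0,"rz":-40,"jaw":5},{"tx":-15.5,"ty":-0.6,"tz":-0.5,"rx":0,"ry":0,"rz":-50,"jaw":5}]' 40 >/dev/null;python3 -m crank '[{"tx":0,"ty":0,"tz":0,"rx":0,"ry":0,"rz":-10,"jaw":5},{"tx":0,"ty":0,"tz":0,"rx":0,"ry":0,"rz":-19,"jaw":5},{"tx":0,"ty":0,"tz":0,"rx":0,"ry":0,"rz":-19,"jaw":5}]' 40 >/dev/null;python3 -c "
from h import *
c=viewer.calibration('wrist');cv2.imwrite('pics/w10.png',viewer.get_image('wrist'))
goto(418.7,235.9,4,-1.7)
for p in [(417,175.6,11),(420.5,296.1,11)]: print(proj('wrist',np.array(p)/1000,c))"
```

```text
t=18.70 pos [419.7 234.4  84.4] head -2.2 q6 0.48 F [0.6 0.2 0.4] w 0.585 -> txyz [-0.11 -0.15 10.61] rxyz [-0.  -0.  -0.5]
[256.13653107 256.71916558]
[255.0583662 127.8563382]
```

View pics/w10.png

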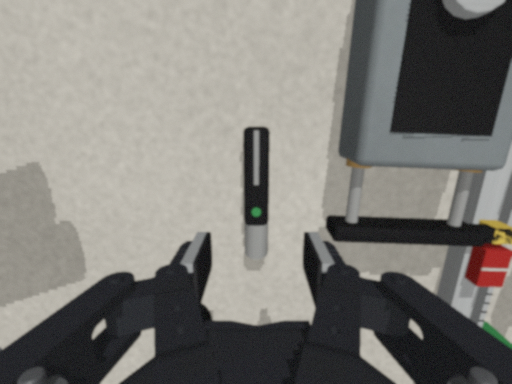

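Torch B runs from (256,128) to (256,265), centred between the fingers, and the crossbar's near end clears the right finger.

```bash
python3 -m crank '[{"tx":0,"ty":-0.1,"tz":4,"rx":0,"ry":0,"rz":0,"jaw":5},{"tx":0,"ty":-0.1,"tz":8,"rx":0,"ry":0,"rz":0,"jaw":5},{"tx":0,"ty":-0.1,"tz":10.2,"rx":0,"ry":0,"rz":0,"jaw":5},{"tx":0,"ty":-0.1,"tz":10.6,"rx":0,"ry":0,"rz":0,"jaw":3},{"tx":0,"ty":-0.1,"tz":10.6,"rx":0,"ry":0,"rz":0,"jaw":1}]' 40;python3 -m crank '[{"tx":0,"ty":0,"tz":0,"rx":0,"ry":0,"rz":0,"jaw":1},{"tx":0,"ty":0,"tz":0,"rx":0,"ry":0,"rz":0,"jaw":1},{"tx":0,"ty":0,"tz":-2,"rx":0,"ry":0,"rz":0,"jaw":1},{"tx":0,"ty":0,"tz":-7,"rx":0,"ry":0,"rz":0,"jaw":1},{"tx":0,"ty":0,"tz":-12,"rx":0,"ry":0,"rz":0,"jaw":1}]' 40;python3 -c "
from h import *
goto(574.5,-156.6,110,59)"
```

```text
time: 19.32
eef_pos: [0.4199, 0.2354, -0.0212]
ee_rot: [0.0, 1.0, -0.018, -0.0]
force: [-0.5, 0.3, 0.1]
grip_width: 0.246
time: 19.95
eef_pos: [0.4195, 0.2353, 0.1001]
ee_rot: [0.0, 1.0, -0.017, -0.0]
force: [0.4, 0.4, -1.8]
grip_width: 0.245
t=19.95 pos [419.5 235.3 100.1] head -2.0 q6 0.48 F [ 0.4  0.4 -1.8] w 0.245 -> txyz [16.86 38.62  1.58] rxyz [ -0.   0. -61.]
```

```bash
python3 -m crank '[{"tx":2.4,"ty":5.5,"tz":0,"rx":0,"ry":0,"rz":-10,"jaw":1},{"tx":4.8,"ty":11,"tz":0,"rx":0,"ry":0,"rz":-20,"jaw":1},{"tx":7.2,"ty":16.5,"tz":0.5,"rx":0,"ry":0,"rz":-30,"jaw":1},{"tx":9.6,"ty":22,"tz":1,"rx":0,"ry":0,"rz":-40,"jaw":1},{"tx":12,"ty":27.5,"tz":1.5,"rx":0,"ry":0,"rz":-50,"jaw":1}]' 40 >/dev/null;python3 -c "
from h import *
goto(574.5,-156.6,75,59)"
```

```text
t=20.57 pos [518.4 -11.9  86.9] head 43.6 q6 -0.84 F [ 1.3  0.4 -0.6] w 0.249 -> txyz [-5.92 14.34  3.77] rxyz [  0.1  -0.  -15.4]
```

```bash
python3 -m crank '[{"tx":-2,"ty":5,"tz":0,"rx":0,"ry":0,"rz":-8,"jaw":1},{"tx":-4.5,"ty":10,"tz":0,"rx":0,"ry":0,"rz":-15.4,"jaw":1},{"tx":-5.9,"ty":14,"tz":0.5,"rx":0,"ry":0,"rz":-15.4,"jaw":1},{"tx":-5.9,"ty":14.3,"tz":3.8,"rx":0,"ry":0,"rz":-15.4,"jaw":1},{"tx":-5.9,"ty":14.3,"tz":3.8,"rx":0,"ry":0,"rz":-15.4,"jaw":1}]' 40 >/dev/null;python3 -c "
from h import *
cv2.imwrite('pics/w11.png',viewer.get_image('wrist'))
goto(574.5,-156.6,8.7,59)"
```

```text
t=21.25 pos [ 571.9 -154.4   48.2] head 58.7 q6 -1.34 F [-0.5  0.4 -0.3] w 0.244 -> txyz [-0.05  0.35  6.52] rxyz [-0.1  0.  -0.3]
```

View pics/w11.png

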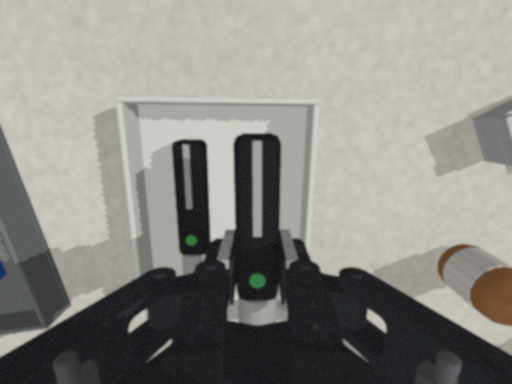

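Torch A is at (192,200) and torch B beside it at (257,215), both inside the tray outline with room. Lowering.

```bash
python3 -m crank '[{"tx":0,"ty":0.3,"tz":3.5,"rx":0,"ry":0,"rz":0,"jaw":1},{"tx":0,"ty":0.3,"tz":5.8,"rx":0,"ry":0,"rz":0,"jaw":1},{"tx":0,"ty":0.3,"tz":6.4,"rx":0,"ry":0,"rz":0,"jaw":1},{"tx":0,"ty":0.3,"tz":6.5,"rx":0,"ry":0,"rz":0,"jaw":1}]' 40;python3 -m crank '[{"tx":0,"ty":0,"tz":0.05,"rx":0,"ry":0,"rz":0,"jaw":1},{"tx":0,"ty":0,"tz":0.1,"rx":0,"ry":0,"rz":0,"jaw":2.1},{"tx":0,"ty":0,"tz":0.1,"rx":0,"ry":0,"rz":0,"jaw":2.8},{"tx":0,"ty":0,"tz":0,"rx":0,"ry":0,"rz":0,"jaw":3}]' 40;python3 -m crank '[{"tx":0,"ty":0,"tz":-3,"rx":0,"ry":0,"rz":0,"jaw":3},{"tx":0,"ty":0,"tz":-8,"rx":0,"ry":0,"rz":0,"jaw":3},{"tx":0,"ty":0,"tz":-12,"rx":0,"ry":0,"rz":0,"jaw":3}]' 40;python3 -c "
from h import *
cv2.imwrite('pics/w12.png',viewer.get_image('wrist'))
t=viewer.get_image('top');cv2.imwrite('pics/t12.png',t);cv2.imwrite('pics/t12L.png',cv2.resize(t[140:230,110:240],None,fx=6,fy=6,interpolation=cv2.INTER_CUBIC))
s=viewer.get_image('scene');cv2.imwrite('pics/s12.png',s);cv2.imwrite('pics/s12L.png',cv2.resize(s[210:310,255:395],None,fx=5.5,fy=5.5,interpolation=cv2.INTER_CUBIC))
"
```

```text
time: 21.75
eef_pos: [0.5759, -0.156, -0.0156]
ee_rot: [0.0, 0.871, 0.49, 0.0]
force: [0.3, 0.5, -0.4]
grip_width: 0.247
time: 22.25
eef_pos: [0.5756, -0.1563, -0.0164]
ee_rot: [0.0, 0.872, 0.49, 0.0]
force: [0.1, 0.8, -0.6]
grip_width: 0.35
time: 22.62
eef_pos: [0.5756, -0.1564, 0.1052]
ee_rot: [0.0, 0.872, 0.49, 0.0]
force: [0.7, -1.3, -0.3]
grip_width: 0.354
```

View pics/w12.png

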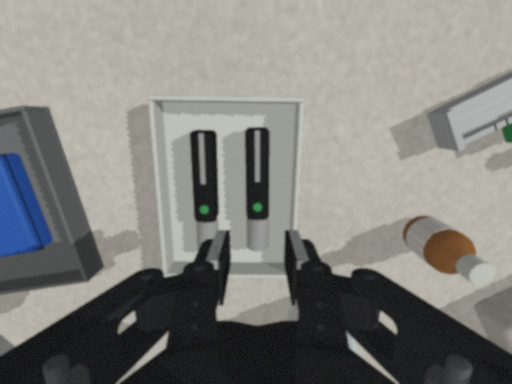

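View pics/t12L.png

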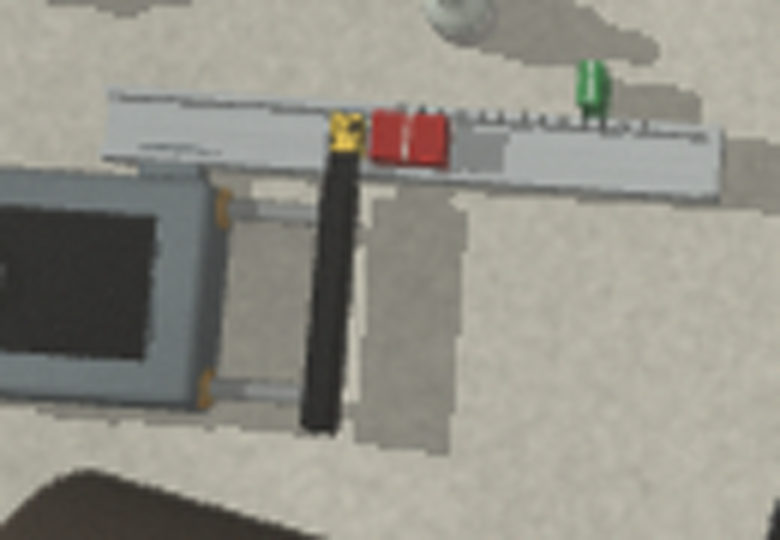

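View pics/s12L.png

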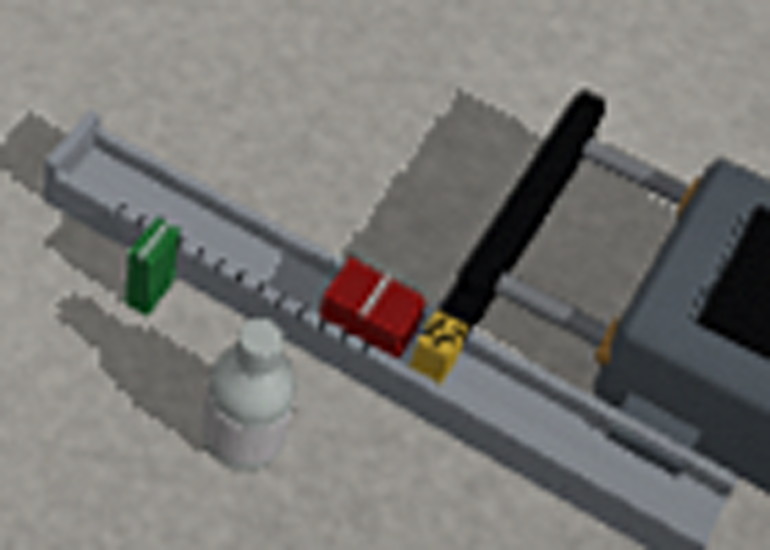

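Both torches lie flat and parallel in the white tray. The rider is behind its gap at top-zoom (410,138), the marker at (593,90), and the run is clear. I'll move above the crossbar and measure it with the wrist camera.

```bash
python3 -c "
from h import *
goto(543,204.5,130,86.3)"
```

```text
t=22.77 pos [ 576.9 -156.8  105.6] head 58.7 q6 -1.34 F [-0.7  0.2 -0.2] w 0.359 -> txyz [ 29.11 -21.66   0.08] rxyz [  0.2   0.  -27.6]
```

```bash
python3 -m crank '[{"tx":5,"ty":-3.7,"tz":0,"rx":0,"ry":0,"rz":-5,"jaw":4},{"tx":10,"ty":-7.4,"tz":0,"rx":0,"ry":0,"rz":-10,"jaw":4},{"tx":15,"ty":-11.1,"tz":0,"rx":0,"ry":0,"rz":-15,"jaw":4},{"tx":20,"ty":-14.8,"tz":0,"rx":0,"ry":0,"rz":-20,"jaw":4},{"tx":25,"ty":-18.5,"tz":0,"rx":0,"ry":0,"rz":-27.6,"jaw":4}]' 40 >/dev/null;python3 -m crank '[{"tx":3.5,"ty":1,"tz":0,"rx":0,"ry":0,"rz":0,"jaw":4}]' 40 >/dev/null; python3 -c "
from h import *
goto(543,204.5,130,86.3)"
```

```text
t=23.52 pos [557.5 190.3 102.2] head 86.6 q6 -1.23 F [ 0.4 -0.6  1.4] w 0.468 -> txyz [ 1.33 -1.53 -0.21] rxyz [-0.1  0.   0.3]
```

```bash
python3 -m crank '[{"tx":1.3,"ty":-1.5,"tz":-0.2,"rx":0,"ry":0,"rz":0,"jaw":4},{"tx":1.3,"ty":-1.5,"tz":-0.2,"rx":0,"ry":0,"rz":0,"jaw":4}]' 40 >/dev/null; python3 -c "
from h import *
c=viewer.calibration('wrist');im=viewer.get_image('wrist');cv2.imwrite('pics/w13.png',im)
goto(543,204.5,130,86.3)
import pickle;pickle.dump(c,open('c13.pkl','wb'))"
```

```text
t=23.82 pos [544.1 201.2 104.7] head 86.3 q6 -1.20 F [-0.1 -0.8 -0.2] w 0.470 -> txyz [ 0.32 -0.14  0.04] rxyz [-0.1  0.   0. ]
```

View pics/w13.png

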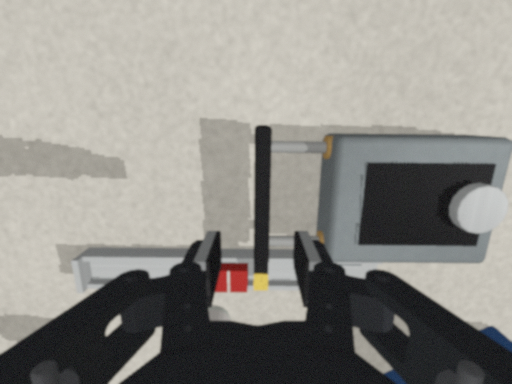

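```bash
python3 -c "
from h import *
import pickle;c=pickle.load(open('c13.pkl','rb'));im=cv2.imread('pics/w13.png')
hsv=cv2.cvtColor(im,cv2.COLOR_BGR2HSV);H,S,V=cv2.split(hsv)
print('bar',rect(V<60,'wrist',.046,c,roi=(240,115,285,232)))
print('yel',rect((H>18)&(H<32)&(S>120),'wrist',.036,c,roi=(240,250,285,300)))
f=lambda u,v,z:np.round(ray('wrist',u,v,z,c)[:2]*1000,1)
print('far end',f(263,126,.046),'housing edge',f(330,135,.055),f(320,262,.055))
def ang(a,b,z): d=f(*b,z)-f(*a,z); return np.degrees(np.arctan2(d[1],d[0])).round(2)
print(ang((330,134),(511,138),.055), ang((325,262),(487,263),.055))
# edges by hough of rail
g=cv2.Canny(cv2.cvtColor(im,cv2.COLOR_BGR2GRAY),60,150)
for l in cv2.HoughLinesP(g,1,np.pi/720,40,minLineLength=60,maxLineGap=6)[:,0]:
    z=.022 if l[1]>240 else .055
    print(l, ang(l[:2],l[2:],z), ang(l[:2],l[2:],.046))
"
```

```text
bar (array([526.2, 208.3,  89.6,  11.3, 175.7]), array([523.2, 208.5]))
yel (array([625.8, 201.1,  17.5,  12.6, 176.2]), array([626.3, 200.9]))
far end [481.5 211.6] housing edge [491.2 262.5] [599.3 254.4]
85.11 85.99
[  0 354 125 272] 120.31 120.32
[383 245 447 245] 86.37 86.39
[269 207 270 145] 176.13 176.18
[254 262 254 196] 176.16 176.13
[390 272 477 330] 52.06 52.05
[368 163 492 163] 86.37 86.34
[315 246 321 158] 175.97 175.99
[328 133 419 134] 85.74 85.75
[255 195 255 127] 176.27 176.32
[358 242 367 164] 175.76 175.8
[  1 135  68 145] 77.8 77.78
[394 274 479 330] 52.34 52.34
[ 29 334 122 273] 120.29 120.3
```

The wrist view shows the bar at 176.1°, so the pull heading is −93.9°, with its centre near (543,206) mm. Descending astride the bar with one finger in the window.

```bash
python3 -m crank '[{"tx":0.4,"ty":-0.1,"tz":1,"rx":0,"ry":0,"rz":0.2,"jaw":4.5},{"tx":0.4,"ty":-0.1,"tz":4,"rx":0,"ry":0,"rz":0.2,"jaw":4.5},{"tx":0.4,"ty":-0.1,"tz":6,"rx":0,"ry":0,"rz":0.2,"jaw":4.5}]' 40; python3 -c "
from h import *
im=viewer.get_image('wrist');cv2.imwrite('pics/w14.png',im)
goto(543,205.5,15,86.1)"
```

```text
time: 24.2
eef_pos: [0.5442, 0.2047, 0.0437]
ee_rot: [-0.0, 0.731, 0.682, -0.0]
force: [-0.2, 0.1, -0.2]
grip_width: 0.531
t=24.25 pos [543.  204.3  41.6] head 86.0 q6 -1.19 F [-1.6 -1.5 -2.7] w 0.527 -> txyz [0.13 0.01 5.23] rxyz [-0.2  0.1 -0.1]
```

View pics/w14.png

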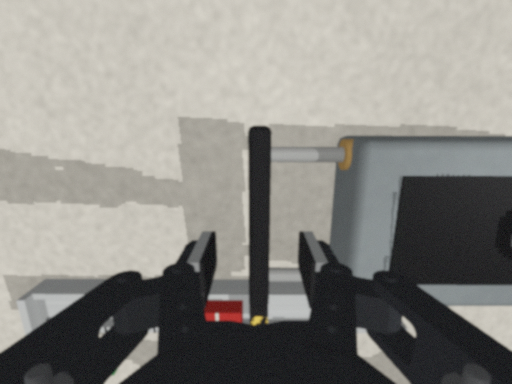

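```bash
python3 -m crank '[{"tx":0.1,"ty":0,"tz":2,"rx":0,"ry":0,"rz":0,"jaw":4.5},{"tx":0.1,"ty":0,"tz":4,"rx":0,"ry":0,"rz":0,"jaw":4.5},{"tx":0.1,"ty":0,"tz":5.2,"rx":0,"ry":0,"rz":0,"jaw":4.5},{"tx":0.1,"ty":0,"tz":5.2,"rx":0,"ry":0,"rz":0,"jaw":4.5}]' 40; python3 -c "
from h import *
im=viewer.get_image('wrist');cv2.imwrite('pics/w15.png',im)
im=viewer.get_image('scene');cv2.imwrite('pics/s15.png',cv2.resize(im[170:320,255:455],None,fx=4,fy=4,interpolation=cv2.INTER_CUBIC))"
```

```text
time: 24.75
eef_pos: [0.5442, 0.2062, -0.0073]
ee_rot: [-0.0, 0.731, 0.682, -0.001]
force: [-0.1, 0.3, 0.3]
grip_width: 0.526
```

View pics/w15.png

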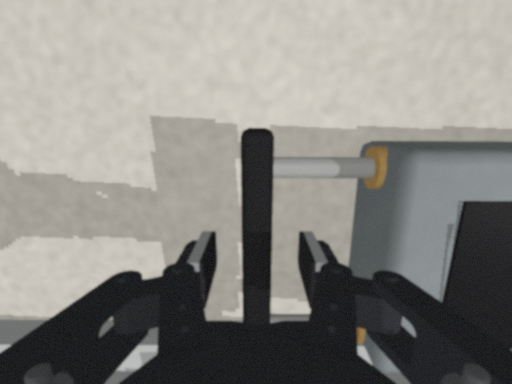

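View pics/s15.png

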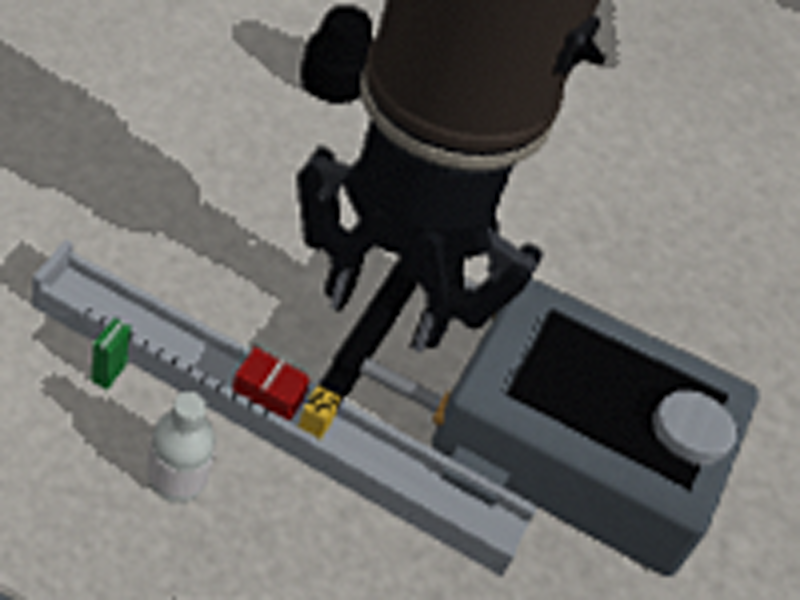

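The fingers straddle the bar (258,230) evenly, and the scene view shows the rider and marker unobstructed. Gripping the bar.

```bash
python3 -m crank '[{"tx":0,"ty":0,"tz":0.2,"rx":0,"ry":0,"rz":0,"jaw":2.5},{"tx":0,"ty":0,"tz":0.2,"rx":0,"ry":0,"rz":0,"jaw":1},{"tx":0,"ty":0,"tz":0.2,"rx":0,"ry":0,"rz":0,"jaw":0.6},{"tx":0,"ty":0,"tz":0.2,"rx":0,"ry":0,"rz":0,"jaw":0.6}]' 40; python3 -c "
from h import *
im=viewer.get_image('scene');cv2.imwrite('pics/s16.png',im);cv2.imwrite('pics/s16L.png',cv2.resize(im[170:320,255:455],None,fx=4,fy=4,interpolation=cv2.INTER_CUBIC))
hsv=cv2.cvtColor(im,cv2.COLOR_BGR2HSV);H,S,V=cv2.split(hsv)
print('rider',rect(((H<8)|(H>172))&(S>120),'scene',.03,roi=(300,240,345,290)))
print('mark',rect((H>45)&(H<85)&(S>80),'scene',.03,roi=(265,235,300,275)))
goto(543,205.5,15,86.1)
"
```

```text
time: 25.35
eef_pos: [0.5449, 0.206, -0.0081]
ee_rot: [0.0, 0.731, 0.683, -0.0]
force: [1.6, -10.1, 4.6]
grip_width: 0.158
rider (array([626.7, 169.2,  39. ,  33.3,  88.5]), array([627.5, 169.5]))
mark (array([656.9,  80.9,  45.9,  19.7,  20. ]), array([658.5,  81.9]))
t=25.40 pos [544.9 206.   -8.1] head 86.1 q6 -1.19 F [ 1.1 -9.6  4.6] w 0.157 -> txyz [-0.06 -0.19  0.26] rxyz [0. 0. 0.]
```

View pics/s16L.png

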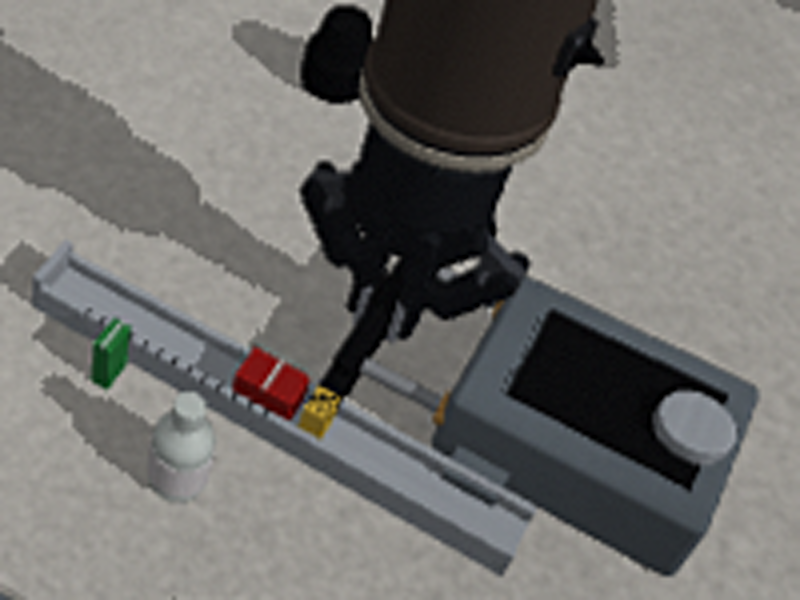

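```bash
python3 -c "
from h import *
gx=np.array([np.cos(np.radians(-93.9)),np.sin(np.radians(-93.9))])
def s(n,u,v,z): return ray(n,u,v,z)[:2]@gx*1000
sc=lambda X,Y:(255+(X+.5)/4-.5,170+(Y+.5)/4-.5)
tp=lambda X,Y:(110+(X+.5)/6-.5,140+(Y+.5)/6-.5)
print('scene',s('scene',*sc(114,331),.04)-s('scene',*sc(274,374),.036))
print('top',s('top',*tp(592,88),.04)-s('top',*tp(405,137),.036))
print('tab-front to rear gap top', s('top',*tp(371,137),.036)-s('top',*tp(363,130),.036))
im=cv2.imread('pics/s16.png');cv2.imwrite('pics/s16M.png',cv2.resize(im[235:285,270:350],None,fx=10,fy=10,interpolation=cv2.INTER_CUBIC))
im=cv2.imread('pics/t12.png');cv2.imwrite('pics/t12M.png',cv2.resize(im[142:182,155:225],None,fx=11,fy=11,interpolation=cv2.INTER_CUBIC))
"
```

```text
scene 88.35906808386979
top 89.77979745991938
tab-front to rear gap top 4.179845420896385
```

View pics/s16M.png

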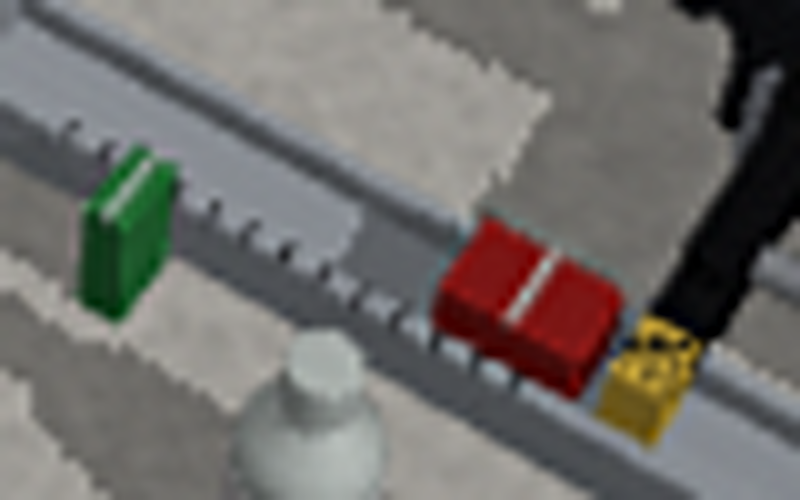

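View pics/t12M.png

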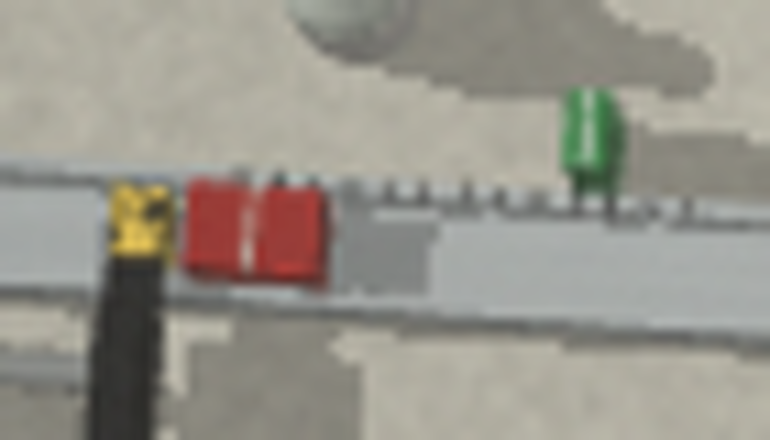

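```bash
python3 -m crank '[{"tx":-0.8,"ty":0,"tz":0,"rx":0,"ry":0,"rz":0,"jaw":0.6},{"tx":-2,"ty":0,"tz":0,"rx":0,"ry":0,"rz":0,"jaw":0.6},{"tx":-3.2,"ty":0,"tz":0,"rx":0,"ry":0,"rz":0,"jaw":0.6},{"tx":-4.4,"ty":0,"tz":0,"rx":0,"ry":0,"rz":0,"jaw":0.6},{"tx":-5.5,"ty":0,"tz":0,"rx":0,"ry":0,"rz":0,"jaw":0.6}]' 40;python3 -m crank '[{"tx":-0.9,"ty":0,"tz":0,"rx":0,"ry":0,"rz":0,"jaw":0.6},{"tx":-1.6,"ty":0,"tz":0,"rx":0,"ry":0,"rz":0,"jaw":0.6},{"tx":-2.1,"ty":0,"tz":0,"rx":0,"ry":0,"rz":0,"jaw":0.6},{"tx":-2.5,"ty":0,"tz":0,"rx":0,"ry":0,"rz":0,"jaw":0.6},{"tx":-2.7,"ty":0,"tz":0,"rx":0,"ry":0,"rz":0,"jaw":0.6}]' 40; python3 -c "
from h import *
im=viewer.get_image('scene');cv2.imwrite('pics/s17.png',im);cv2.imwrite('pics/s17M.png',cv2.resize(im[225:285,265:345],None,fx=10,fy=10,interpolation=cv2.INTER_CUBIC))
im=viewer.get_image('top');cv2.imwrite('pics/t17.png',im);cv2.imwrite('pics/t17M.png',cv2.resize(im[142:182,155:225],None,fx=11,fy=11,interpolation=cv2.INTER_CUBIC))"
```

```text
time: 26.02
eef_pos: [0.541, 0.1518, -0.0081]
ee_rot: [-0.0, 0.731, 0.683, 0.0]
force: [-2.3, 7.4, 6.3]
grip_width: 0.157
time: 26.65
eef_pos: [0.539, 0.1252, -0.0081]
ee_rot: [-0.0, 0.731, 0.683, 0.0]
force: [-3.2, 10.7, 7.7]
grip_width: 0.162
```

View pics/s17M.png

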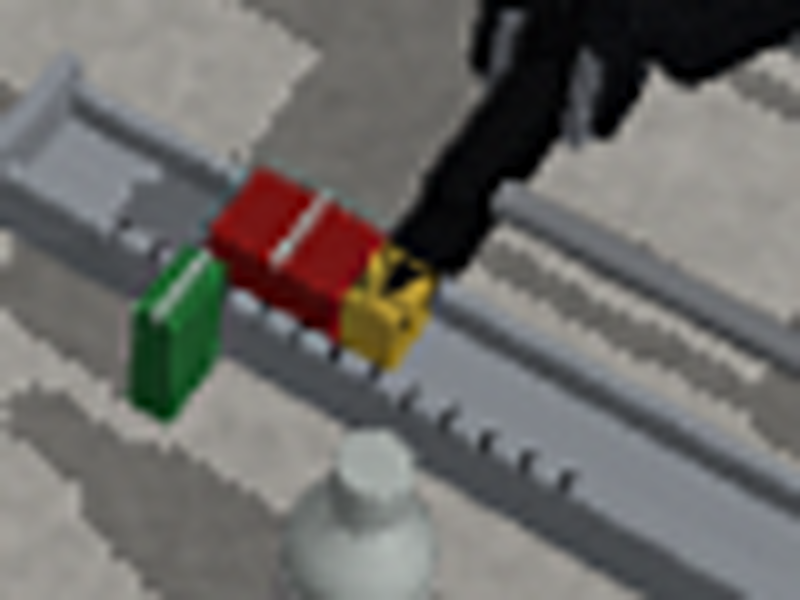

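View pics/t17M.png

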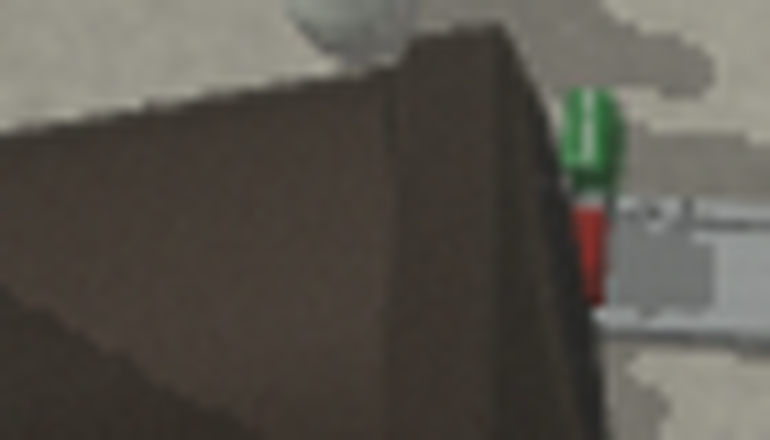

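```bash
python3 -c "
from h import *
gx=np.array([np.cos(np.radians(-93.9)),np.sin(np.radians(-93.9))])
def s(n,u,v,z): return (ray(n,u,v,z)[:2]@gx*1000).round(1)
sc=lambda X,Y:(265+(X+.5)/10-.5,225+(Y+.5)/10-.5)
print('rider',[s('scene',*sc(*p),.036) for p in [(328,193),(278,258),(303,226)]])
print('mark',[s('scene',*sc(*p),.04) for p in [(207,256),(157,314),(182,285)]])
# front end edge of rider & rear & tab
print('rider front top edge',[s('scene',*sc(*p),.036) for p in [(262,170),(212,228)]],'rear',[s('scene',*sc(*p),.036) for p in [(388,240),(345,285)]])
print('mark top edges front',[s('scene',*sc(*p),.04) for p in [(190,246),(137,308)]],'rear',[s('scene',*sc(*p),.04) for p in [(228,263),(172,322)]])
tp=lambda X,Y:(155+(X+.5)/11-.5,142+(Y+.5)/11-.5)
print('top: rider front',s('top',*tp(606,210),.036),s('top',*tp(600,300),.036),'mark line',s('top',*tp(588,92),.04),s('top',*tp(590,160),.04))
h=-(544.9*gx[0]+206*gx[1]);print(539*gx[0]+125.2*gx[1]+h)
"
```

```text
rider [np.float64(-135.7), np.float64(-135.8), np.float64(-135.8)]
mark [np.float64(-123.3), np.float64(-122.5), np.float64(-122.9)]
rider front top edge [np.float64(-119.4), np.float64(-118.6)] rear [np.float64(-154.1), np.float64(-152.4)]
mark top edges front [np.float64(-118.5), np.float64(-117.9)] rear [np.float64(-128.3), np.float64(-126.5)]
top: rider front -117.4 -117.3 mark line -124.1 -122.3
81.01417994484186
```

Remaining distance is about 12.8 mm by the scene view and 12.1 by the top view. I'll creep 10 mm, then measure again.

```bash
python3 -m crank '[{"tx":-0.3,"ty":0,"tz":0,"rx":0,"ry":0,"rz":0,"jaw":0.6},{"tx":-0.6,"ty":0,"tz":0,"rx":0,"ry":0,"rz":0,"jaw":0.6},{"tx":-0.8,"ty":0,"tz":0,"rx":0,"ry":0,"rz":0,"jaw":0.6},{"tx":-1.0,"ty":0,"tz":0,"rx":0,"ry":0,"rz":0,"jaw":0.6},{"tx":-1.0,"ty":0,"tz":0,"rx":0,"ry":0,"rz":0,"jaw":0.6}]' 40; python3 -c "
from h import *
im=viewer.get_image('scene');cv2.imwrite('pics/s18.png',im);cv2.imwrite('pics/s18M.png',cv2.resize(im[225:275,265:315],None,fx=12,fy=12,interpolation=cv2.INTER_CUBIC))
im=viewer.get_image('top');cv2.imwrite('pics/t18.png',im);cv2.imwrite('pics/t18M.png',cv2.resize(im[142:182,185:225],None,fx=14,fy=14,interpolation=cv2.INTER_CUBIC))"
```

```text
time: 27.38
eef_pos: [0.5383, 0.1153, -0.0081]
ee_rot: [-0.0, 0.731, 0.683, 0.0]
force: [-4.6, 10.4, 7.6]
grip_width: 0.156
```

View pics/s18M.png

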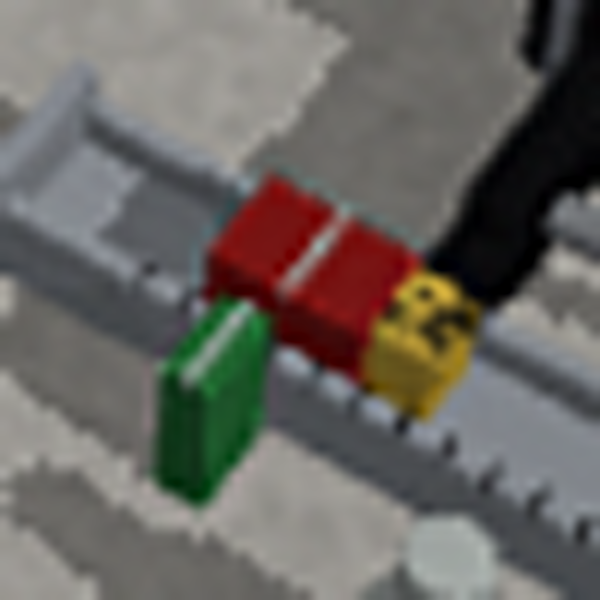

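View pics/t18M.png

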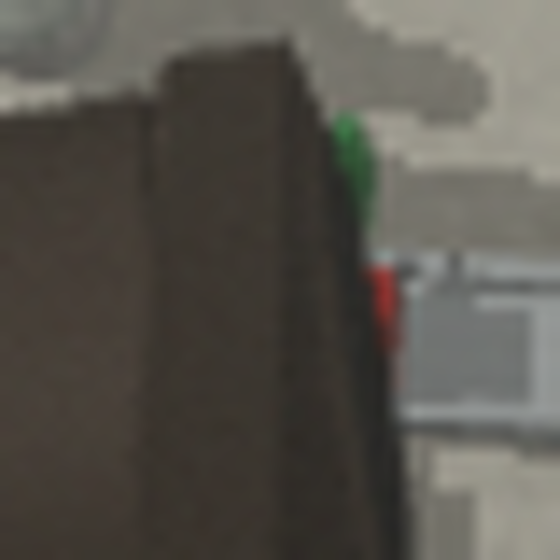

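```bash
cat >> h.py <<'E'
gx=np.array([np.cos(np.radians(-93.9)),np.sin(np.radians(-93.9))])
def lines(im):
    hsv=cv2.cvtColor(im,cv2.COLOR_BGR2HSV).astype(int);H,S,V=cv2.split(hsv.astype(np.uint8))
    c=viewer.calibration('scene')
    out={}
    for nm,m,z,roi in (('rider',((H<8)|(H>172))&(S>120),.036,(270,225,345,290)),('mark',(H>45)&(H<85)&(S>80),.04,(262,230,300,280))):
        k=np.zeros(m.shape,np.uint8);x0,y0,x1,y1=roi;k[y0:y1,x0:x1]=m[y0:y1,x0:x1]
        cs,_=cv2.findContours(k,cv2.RETR_EXTERNAL,cv2.CHAIN_APPROX_NONE)
        cc=max(cs,key=cv2.contourArea);hull=np.zeros_like(k);cv2.fillPoly(hull,[cv2.convexHull(cc)],1)
        w=np.where(hull>0,np.clip(np.sort(im,axis=2)[:,:,:2].sum(2).astype(float)-(90 if nm=='rider' else 120),0,None),0)
        w[cv2.erode(hull,np.ones((2,2)))==0]=0
        v,u=np.nonzero(w); P=np.array([ray('scene',a,b,z,c)[:2] for a,b in zip(u,v)])*1000
        if len(u): out[nm]=(np.average(P@gx,weights=w[v,u]).round(1),len(u),(np.average(u,weights=w[v,u]).round(1),np.average(v,weights=w[v,u]).round(1)))
    return out
E
python3 -c "
from h import *
for n in (16,17,18): print(n,lines(cv2.imread('pics/s%d.png'%n)))
def s(n,u,v,z): return (ray(n,u,v,z)[:2]@gx*1000).round(1)
sc=lambda X,Y:(265+(X+.5)/12-.5,225+(Y+.5)/12-.5)
print('rider',[s('scene',*sc(*p),.036) for p in [(343,215),(288,292)]])
print('mark',[s('scene',*sc(*p),.04) for p in [(250,303),(188,380)]])
tp=lambda X,Y:(185+(X+.5)/14-.5,142+(Y+.5)/14-.5)
print('top rider front',s('top',*tp(400,280),.036),s('top',*tp(396,340),.036))
"
```

```text
16 {'rider': (np.float64(-210.7), 19, (np.float64(322.7), np.float64(263.6))), 'mark': (np.float64(-124.3), 19, (np.float64(282.5), np.float64(254.3)))}
17 {'rider': (np.float64(-137.3), 20, (np.float64(294.8), np.float64(248.3))), 'mark': (np.float64(-124.1), 19, (np.float64(282.6), np.float64(254.1)))}
18 {'rider': (np.float64(-125.7), 20, (np.float64(290.2), np.float64(246.4))), 'mark': (np.float64(-124.2), 19, (np.float64(282.6), np.float64(254.2)))}
rider [np.float64(-125.4), np.float64(-126.3)]
mark [np.float64(-123.0), np.float64(-122.8)]
top rider front -107.1 -107.0
```

```bash
python3 -c "
from h import *
def s(n,u,v,z): return (ray(n,u,v,z)[:2]@gx*1000).round(1)
tp=lambda X,Y:(155+(X+.5)/11-.5,142+(Y+.5)/11-.5)
print('line',s('top',*tp(252,195),.036),s('top',*tp(246,265),.036),'front',s('top',*tp(328,195),.036),s('top',*tp(325,275),.036),'rear',s('top',*tp(188,185),.036),s('top',*tp(184,270),.036))
print('mark',s('top',*tp(588,92),.04),s('top',*tp(589,160),.04),'edges',s('top',*tp(563,120),.04),s('top',*tp(614,115),.04))
# subpixel: red extent profile in top rows, mark green
im=cv2.imread('pics/t12.png').astype(int)
for v in range(160,167): print(v,[tuple(im[v,u]) for u in (175,176,177,178,179,180)])
for v in range(150,157): print(v,[tuple(im[v,u]) for u in range(205,213)])
"
```

```text
line -211.9 -212.0 front -191.7 -190.8 rear -229.1 -228.3
mark -124.1 -122.5 edges -130.2 -116.8
160 [(np.int64(55), np.int64(60), np.int64(154)), (np.int64(57), np.int64(63), np.int64(154)), (np.int64(79), np.int64(86), np.int64(161)), (np.int64(80), np.int64(88), np.int64(161)), (np.int64(56), np.int64(61), np.int64(154)), (np.int64(55), np.int64(60), np.int64(155))]
161 [(np.int64(55), np.int64(59), np.int64(153)), (np.int64(61), np.int64(66), np.int64(154)), (np.int64(107), np.int64(115), np.int64(169)), (np.int64(78), np.int64(84), np.int64(161)), (np.int64(55), np.int64(60), np.int64(154)), (np.int64(55), np.int64(59), np.int64(153))]
162 [(np.int64(56), np.int64(61), np.int64(154)), (np.int64(61), np.int64(67), np.int64(154)), (np.int64(109), np.int64(118), np.int64(170)), (np.int64(78), np.int64(85), np.int64(161)), (np.int64(56), np.int64(61), np.int64(154)), (np.int64(54), np.int64(59), np.int64(153))]
163 [(np.int64(55), np.int64(59), np.int64(153)), (np.int64(62), np.int64(67), np.int64(156)), (np.int64(109), np.int64(117), np.int64(169)), (np.int64(65), np.int64(72), np.
[... 2845 characters left out ...]
t64(174)), (np.int64(100), np.int64(145), np.int64(94)), (np.int64(92), np.int64(139), np.int64(84)), (np.int64(153), np.int64(177), np.int64(152)), (np.int64(82), np.int64(132), np.int64(73)), (np.int64(64), np.int64(91), np.int64(63)), (np.int64(77), np.int64(99), np.int64(78)), (np.int64(126), np.int64(136), np.int64(138))]
156 [(np.int64(159), np.int64(172), np.int64(173)), (np.int64(100), np.int64(145), np.int64(94)), (np.int64(105), np.int64(148), np.int64(97)), (np.int64(130), np.int64(164), np.int64(125)), (np.int64(81), np.int64(132), np.int64(73)), (np.int64(64), np.int64(92), np.int64(63)), (np.int64(92), np.int64(112), np.int64(95)), (np.int64(127), np.int64(137), np.int64(139))]
```

Estimates of the remaining distance cluster around 3–3.5 mm. I'll creep 3 mm and look again.

```bash
python3 -m crank '[{"tx":-0.1,"ty":0,"tz":0,"rx":0,"ry":0,"rz":0,"jaw":0.6},{"tx":-0.2,"ty":0,"tz":0,"rx":0,"ry":0,"rz":0,"jaw":0.6},{"tx":-0.3,"ty":0,"tz":0,"rx":0,"ry":0,"rz":0,"jaw":0.6}]' 40; python3 -c "
from h import *
im=viewer.get_image('scene');cv2.imwrite('pics/s19.png',im);cv2.imwrite('pics/s19M.png',cv2.resize(im[232:262,270:310],None,fx=20,fy=20,interpolation=cv2.INTER_CUBIC))
print(lines(im))"
```

```text
time: 27.85
eef_pos: [0.5381, 0.1124, -0.0081]
ee_rot: [-0.0, 0.731, 0.683, 0.0]
force: [-3.3, 10.0, 8.1]
grip_width: 0.16
{'rider': (np.float64(-123.7), 19, (np.float64(289.1), np.float64(246.5))), 'mark': (np.float64(-124.2), 19, (np.float64(282.6), np.float64(254.2)))}
```

View pics/s19M.png

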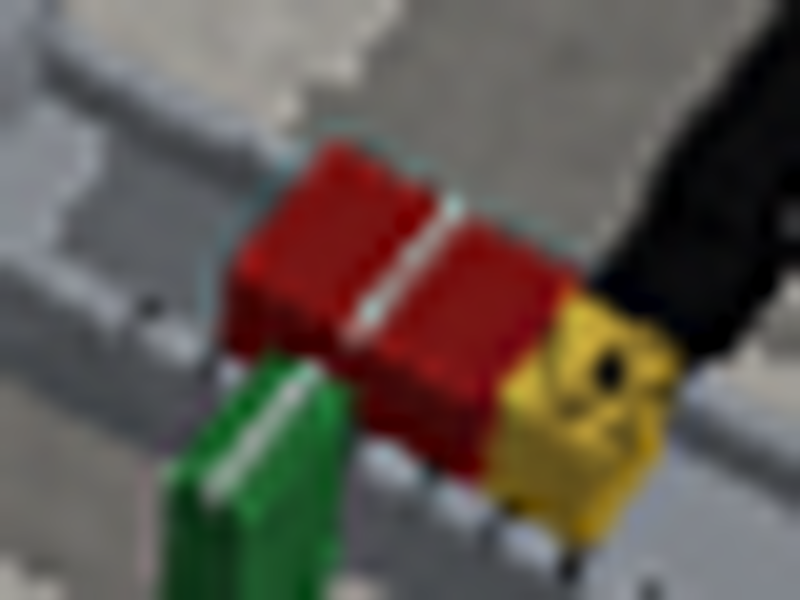

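```bash
python3 -c "
from h import *
def s(n,u,v,z): return (ray(n,u,v,z)[:2]@gx*1000).round(1)
sc=lambda X,Y:(270+(X+.5)/20-.5,232+(Y+.5)/20-.5)
print('rider',[s('scene',*sc(*p),.036) for p in [(455,205),(350,335)]])
print('mark',[s('scene',*sc(*p),.04) for p in [(315,370),(212,492)]])
print('rider edges front',[s('scene',*sc(*p),.036) for p in [(335,143),(235,265)]],'rear',[s('scene',*sc(*p),.036) for p in [(580,285),(500,385)]])
print('mark edges front',[s('scene',*sc(*p),.04) for p in [(270,355),(170,470)]],'rear',[s('scene',*sc(*p),.04) for p in [(355,385),(250,515)]])
"
```

```text
rider [np.float64(-122.7), np.float64(-122.5)]
mark [np.float64(-123.1), np.float64(-122.5)]
rider edges front [np.float64(-106.1), np.float64(-106.1)] rear [np.float64(-140.8), np.float64(-140.5)]
mark edges front [np.float64(-117.7), np.float64(-117.0)] rear [np.float64(-128.0), np.float64(-127.8)]
```

The rider line is at −122.6 and the marker line at −122.8 mm along the pull axis, so they are level within about 1 mm. Holding for over a second.

```bash
python3 -m crank '[{"tx":0,"ty":0,"tz":0,"rx":0,"ry":0,"rz":0,"jaw":0.6},{"tx":0,"ty":0,"tz":0,"rx":0,"ry":0,"rz":0,"jaw":0.6},{"tx":0,"ty":0,"tz":0,"rx":0,"ry":0,"rz":0,"jaw":0.6},{"tx":0,"ty":0,"tz":0,"rx":0,"ry":0,"rz":0,"jaw":0.6},{"tx":0,"ty":0,"tz":0,"rx":0,"ry":0,"rz":0,"jaw":0.6}]' 40;python3 -m crank '[{"tx":0,"ty":0,"tz":0,"rx":0,"ry":0,"rz":0,"jaw":0.6},{"tx":0,"ty":0,"tz":0,"rx":0,"ry":0,"rz":0,"jaw":0.6},{"tx":0,"ty":0,"tz":0,"rx":0,"ry":0,"rz":0,"jaw":0.6},{"tx":0,"ty":0,"tz":0,"rx":0,"ry":0,"rz":0,"jaw":0.6},{"tx":0,"ty":0,"tz":0,"rx":0,"ry":0,"rz":0,"jaw":0.6}]' 40;python3 -c "
from h import *
print(lines(viewer.get_image('scene')))
goto(544.9,206,25.7-8.1,86.1)"
```

```text
time: 28.52
eef_pos: [0.5381, 0.1124, -0.0081]
ee_rot: [-0.0, 0.731, 0.683, 0.0]
force: [-3.8, 9.9, 7.4]
grip_width: 0.154
time: 29.15
eef_pos: [0.5381, 0.1124, -0.0081]
ee_rot: [-0.0, 0.731, 0.683, 0.0]
force: [-4.2, 9.7, 7.8]
grip_width: 0.16
{'rider': (np.float64(-125.2), 23, (np.float64(289.7), np.float64(246.7))), 'mark': (np.float64(-124.1), 19, (np.float64(282.6), np.float64(254.1)))}
t=29.20 pos [538.1 112.4  -8.1] head 86.1 q6 -1.35 F [-3.9  9.5  8.3] w 0.156 -> txyz [9.39 0.04 0.  ] rxyz [ 0. -0. -0.]
```

Now easing back, about 9.4 cm at 8 mm per row (64 mm/s), slowing near home.

```bash
python3 -m crank '[{"tx":0.3,"ty":0,"tz":0,"rx":0,"ry":0,"rz":0,"jaw":0.6},{"tx":0.9,"ty":0,"tz":0,"rx":0,"ry":0,"rz":0,"jaw":0.6},{"tx":1.7,"ty":0,"tz":0,"rx":0,"ry":0,"rz":0,"jaw":0.6},{"tx":2.5,"ty":0,"tz":0,"rx":0,"ry":0,"rz":0,"jaw":0.6},{"tx":3.3,"ty":0,"tz":0,"rx":0,"ry":0,"rz":0,"jaw":0.6}]' 40;python3 -m crank '[{"tx":0.8,"ty":0,"tz":0,"rx":0,"ry":0,"rz":0,"jaw":0.6},{"tx":1.6,"ty":0,"tz":0,"rx":0,"ry":0,"rz":0,"jaw":0.6},{"tx":2.4,"ty":0,"tz":0,"rx":0,"ry":0,"rz":0,"jaw":0.6},{"tx":3.2,"ty":0,"tz":0,"rx":0,"ry":0,"rz":0,"jaw":0.6},{"tx":4.0,"ty":0,"tz":0,"rx":0,"ry":0,"rz":0,"jaw":0.6}]' 40;python3 -c "
from h import *
goto(544.9,206,25.7-8.1,86.1)"
```

```text
time: 29.82
eef_pos: [0.5405, 0.1454, -0.0081]
ee_rot: [-0.0, 0.731, 0.683, 0.0]
force: [-2.5, 6.8, 6.7]
grip_width: 0.156
time: 30.45
eef_pos: [0.5434, 0.1852, -0.0081]
ee_rot: [0.0, 0.731, 0.683, 0.0]
force: [-2.6, 4.6, 5.2]
grip_width: 0.156
t=30.45 pos [543.4 185.2  -8.1] head 86.1 q6 -1.23 F [-2.6  4.6  5.2] w 0.156 -> txyz [2.09 0.01 0.  ] rxyz [ 0. -0.  0.]
```

```bash
python3 -m crank '[{"tx":0.7,"ty":0,"tz":0,"rx":0,"ry":0,"rz":0,"jaw":0.6},{"tx":1.2,"ty":0,"tz":0,"rx":0,"ry":0,"rz":0,"jaw":0.6},{"tx":1.6,"ty":0,"tz":0,"rx":0,"ry":0,"rz":0,"jaw":0.6},{"tx":1.8,"ty":0,"tz":0,"rx":0,"ry":0,"rz":0,"jaw":0.6},{"tx":2.0,"ty":0,"tz":0,"rx":0,"ry":0,"rz":0,"jaw":0.6}]' 40;python3 -m crank '[{"tx":0.1,"ty":0,"tz":0,"rx":0,"ry":0,"rz":0,"jaw":0.6},{"tx":0.1,"ty":0,"tz":0,"rx":0,"ry":0,"rz":0,"jaw":0.6}]' 40
```

```text
time: 31.08
eef_pos: [0.5449, 0.2049, -0.0081]
ee_rot: [0.0, 0.731, 0.683, 0.0]
force: [-1.9, 3.4, 7.4]
grip_width: 0.155
time: 31.32
eef_pos: [0.5449, 0.2058, -0.0081]
ee_rot: [0.0, 0.731, 0.683, 0.0]
force: [-1.2, 3.5, 5.6]
grip_width: 0.158
```

```bash
python3 -m crank '[{"tx":0.05,"ty":0,"tz":0,"rx":0,"ry":0,"rz":0,"jaw":0.6},{"tx":0.05,"ty":0,"tz":0,"rx":0,"ry":0,"rz":0,"jaw":0.6}]' 40;python3 -m crank '[{"tx":0.05,"ty":0,"tz":0,"rx":0,"ry":0,"rz":0,"jaw":0.6},{"tx":0.05,"ty":0,"tz":0,"rx":0,"ry":0,"rz":0,"jaw":0.6}]' 40
```

```text
time: 31.58
eef_pos: [0.5449, 0.2059, -0.0081]
ee_rot: [0.0, 0.731, 0.683, 0.0]
force: [-0.5, -1.8, 6.5]
grip_width: 0.161
time: 31.82
eef_pos: [0.5449, 0.2059, -0.0081]
ee_rot: [0.0, 0.731, 0.683, 0.0]
force: [0.5, -8.0, 7.7]
grip_width: 0.16
```

The force turned negative, so the slide is against its home stop. Opening and lifting clear.

```bash
python3 -m crank '[{"tx":0,"ty":0,"tz":0,"rx":0,"ry":0,"rz":0,"jaw":1.6},{"tx":0,"ty":0,"tz":0,"rx":0,"ry":0,"rz":0,"jaw":2.5},{"tx":0,"ty":0,"tz":0,"rx":0,"ry":0,"rz":0,"jaw":4},{"tx":0,"ty":0,"tz":0,"rx":0,"ry":0,"rz":0,"jaw":4},{"tx":0,"ty":0,"tz":0,"rx":0,"ry":0,"rz":0,"jaw":4}]' 40;python3 -m crank '[{"tx":0,"ty":0,"tz":-2,"rx":0,"ry":0,"rz":0,"jaw":4},{"tx":0,"ty":0,"tz":-6,"rx":0,"ry":0,"rz":0,"jaw":4},{"tx":0,"ty":0,"tz":-12,"rx":0,"ry":0,"rz":0,"jaw":4},{"tx":0,"ty":0,"tz":-16,"rx":0,"ry":0,"rz":0,"jaw":4}]' 40; python3 -c "
from h import *
goto(430,-60,180)"
```

```text
time: 32.45
eef_pos: [0.5447, 0.2067, -0.0086]
ee_rot: [0.0, 0.731, 0.683, 0.0]
force: [0.2, -0.1, -0.3]
grip_width: 0.466
time: 32.95
eef_pos: [0.5452, 0.2069, 0.1539]
ee_rot: [0.0, 0.731, 0.683, 0.001]
force: [0.5, -0.7, -0.2]
grip_width: 0.471
t=32.95 pos [545.2 206.9 153.9] head 86.1 q6 -1.19 F [ 0.5 -0.7 -0.2] w 0.471 -> txyz [-27.41  -9.68  -0.07] rxyz [ 0.1 -0.  -0. ]
```

```bash
python3 -m crank '[{"tx":-6,"ty":-2.1,"tz":-2,"rx":0,"ry":0,"rz":0,"jaw":4},{"tx":-12,"ty":-4.2,"tz":-3,"rx":0,"ry":0,"rz":0,"jaw":4},{"tx":-18,"ty":-6.3,"tz":-3,"rx":0,"ry":0,"rz":0,"jaw":4},{"tx":-23,"ty":-8,"tz":-3,"rx":0,"ry":0,"rz":0,"jaw":4},{"tx":-27,"ty":-9.5,"tz":-3,"rx":0,"ry":0,"rz":0,"jaw":4}]' 40;python3 -m crank '[{"tx":0,"ty":0,"tz":0,"rx":0,"ry":0,"rz":0,"jaw":4},{"tx":0,"ty":0,"tz":0,"rx":0,"ry":0,"rz":0,"jaw":4}]' 40;  python3 -c "
from h import *
s=viewer.get_image('scene');cv2.imwrite('pics/s20.png',s);t=viewer.get_image('top');cv2.imwrite('pics/t20.png',t)
cv2.imwrite('pics/t20M.png',cv2.resize(t[142:182,155:225],None,fx=11,fy=11,interpolation=cv2.INTER_CUBIC))
cv2.imwrite('pics/s20M.png',cv2.resize(s[232:262,270:310],None,fx=20,fy=20,interpolation=cv2.INTER_CUBIC))
print(lines(s))"
```

```text
time: 33.58
eef_pos: [0.4304, -0.058, 0.1816]
ee_rot: [0.0, 0.731, 0.682, 0.0]
force: [0.5, -0.3, 0.2]
grip_width: 0.471
time: 33.83
eef_pos: [0.4319, -0.0561, 0.1815]
ee_rot: [0.0, 0.731, 0.682, 0.0]
force: [0.2, -0.3, -0.3]
grip_width: 0.47
{'rider': (np.float64(-123.7), 21, (np.float64(289.1), np.float64(246.4))), 'mark': (np.float64(-124.0), 18, (np.float64(282.5), np.float64(254.1)))}
```

View pics/s20.png

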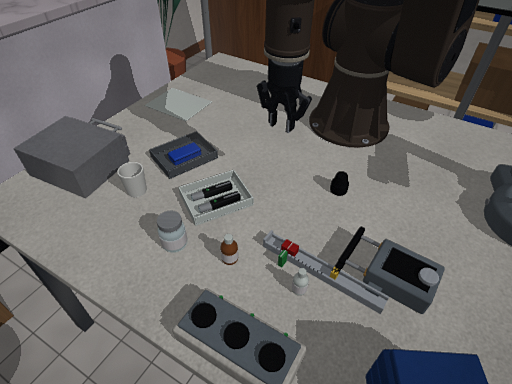

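View pics/t20.png

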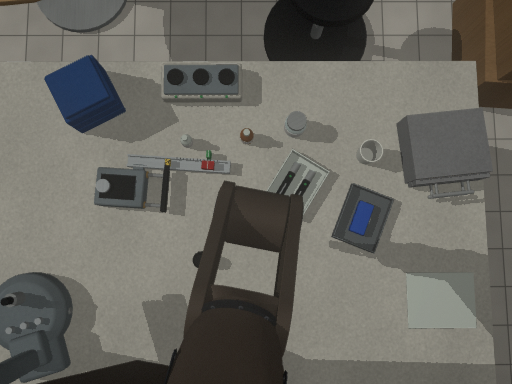

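View pics/t20M.png

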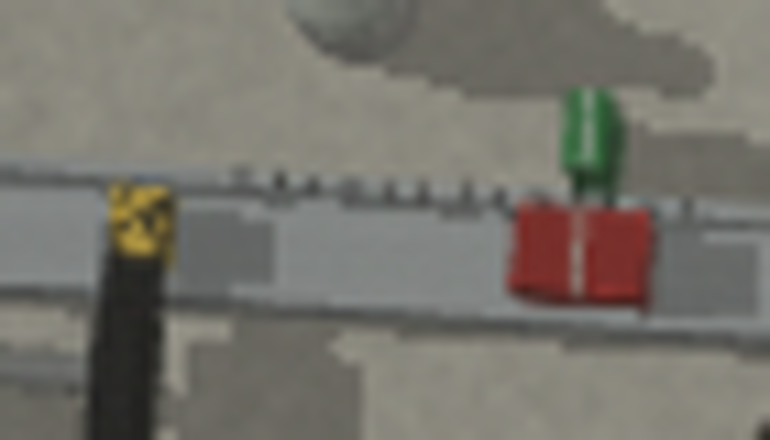

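View pics/s20M.png

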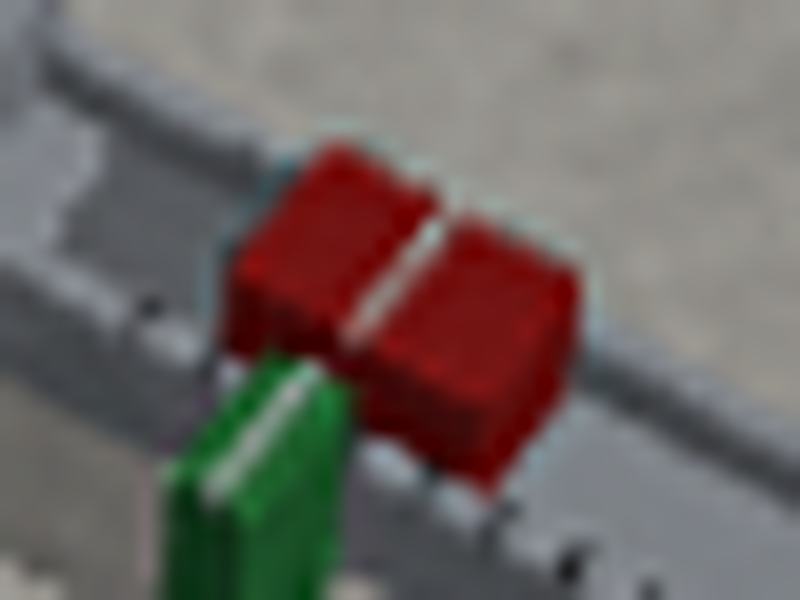

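```bash
python3 -c "
from h import *
def s(n,u,v,z): return (ray(n,u,v,z)[:2]@gx*1000).round(1)
tp=lambda X,Y:(155+(X+.5)/11-.5,142+(Y+.5)/11-.5)
print('rider',[s('top',*tp(*p),.036) for p in [(581,215),(576,295)]],'mark',[s('top',*tp(*p),.04) for p in [(588,92),(589,160)]])
print('tab now vs start: x px same')
from scipy import ndimage
for n in ('t12','t20'):
    im=cv2.imread('pics/%s.png'%n);hsv=cv2.cvtColor(im,cv2.COLOR_BGR2HSV);H,S,V=cv2.split(hsv)
    print(n,rect((H>18)&(H<32)&(S>120),'top',.036,roi=(150,140,180,180)),rect(V<60,'top',.046,roi=(155,155,175,220)))
print(r.state()['time'])"
```

```text
rider [np.float64(-124.0), np.float64(-123.7)] mark [np.float64(-124.1), np.float64(-122.5)]
tab now vs start: x px same
t12 (array([628.6, 199.6,  15. ,  11.7,   0.8]), array([628.2, 200. ])) (array([548.1, 203.4, 131.9,  15.6, 175.8]), array([545.7, 203.7]))
t20 (array([628.6, 199.6,  15.1,  11.7,   0.8]), array([628.5, 199.8])) (array([549.7, 203.5, 134.9,  17.7, 176.2]), array([547.2, 203.7]))
33.925
```

The rider is within about 0.5 mm of the marker in both views, and the tab is back in its starting pixels. The torches and case lie flat in their trays, and nothing else has moved.

```bash
python3 -c "
from bench import sign_off
print(sign_off())"
```

```text
the job is handed in; nothing more can be done
None
```

I cleared the run, pulled the gauge to the marker and handed the job in at about 34 s; the sign-off gives no verdict.

**Trays:** Both torches lie flat in the white tray and the case lies flat in the grey one. I released each about 1 mm above the tray floor, up to 2 mm for the first torch.

**Gauge:** I gripped the crossbar and drew it out about 94 mm. I held it still there for over 1.25 s, eased it back at about 64 mm/s, slowing near home, and released it only once the home stop pushed back.

**Last checks:**
- **Rider and marker:** they are level within about 1 mm in both the scene and top views.
- **Crossbar:** the tab is back at its starting position in the top view.
- **Other objects:** the bottles, jar and beaker look unmoved by eye, as does the eyepiece, though the arm partly hides it in the last top view. The gripper never went near the rider.

**What went wrong or disagreed:**
- **Tip offset:** the real fingertips sit 25.7 mm above the reported TCP height. The first grip on the case therefore closed above it without moving it. I then touched the shut fingertips to the bare table to find the offset; that pressed with up to about 58 N at the wrist, under the 120 N limit.
- **Marker distance:** near the end the views differed by 1–2 mm on the distance left, so I crept the last 13 mm and re-measured. A rough automatic reading during the hold was about 1 mm off the later ones.

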